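Unstack the delivered supplies into their trays

ROBOT

A 6-joint arm with a two-finger parallel gripper is mounted at the origin on a cart in front of the work surface, level with it; the furniture and walls round the work are solid. World frame = base frame: x ahead of the robot, y to its left, z up, the work surface at z = 0. Lengths are in m, angles in rad, forces in N, time in s.
With the tool pointing down it reaches from about 0.25 to 0.725 m from the base axis. Payload 4 kg.
Tool frame: the origin (TCP) lies midway between the tips of the shut fingers; the grasp point (between the pads) lies 19 mm behind it; z points along the fingers, y is the direction in which the jaws open and shut (so a half turn about z gives the same grasp; the last joint's range is limited). The gripper opens to 85 mm and grips with 20 to 120 N. Pads are 22 mm wide; open, the fingers measure 114 mm over their backs; the gripper's body (76 mm by 85 mm) begins 54 mm behind the grasp point. The pads swing forward as they close: fully open they stand 13 mm farther back than shut.
Start: joints at [-1.32, 0.241, 0.005, 1.335, 0, 1.571], TCP at [0.124, -0.484, 0.231] pointing down, gripper open.
Joint ranges: [-2.72, 2.72], [-1.05, 1.87], [-1.09, 1.28], [-1.99, 2.15], [-1.42, 1.44], [-3.14, 3.14]. Speed limits (rad/s): [2.79, 2.79, 3.14, 3.14, 3.14, 3.14].

INTERFACE

Orientations are given as a unit quaternion [x, y, z, w].
In Python, from workcell import get_obs, camera, camera_model, job_done, masks_of gives the robot as it stands.
- The arm moves only by the tool jog_arm, never from a script. Its argument "deltas" is a list that holds one entry, the list of rows, each a list of 7 numbers: the shift along the tool's x, y, z in mm, then the turn, a rotation vector about the tool's x, y, z in degrees, then the finger opening in mm, from 0 to 85.4. A call has 1 to 5 rows; each row shifts and turns the pose as measured when the row begins, along the tool's axes as they then stand; what a row does not reach is not made up. A row lasts 1/10 s, in which the tool goes at most 50 mm and 8.59 degrees, less where a joint would pass 70% of its speed; a pose out of reach is approached as far as the arm can. A call with a gripper value outside its range is refused whole. The fingers move at their own pace and stop on an object; the grip force is fixed at half the most. Time passes only in rows, so rows that do not move let the fingers close. It gives the time, the measured TCP pose, the force and the opening at its end, in the units of the state.
- get_obs(): the state, without advancing time (a new reading comes with each control period).
- camera(name): name is "side" or "top"; returns the picture (480x640x3 uint8, red, green, blue); there is no depth.
- camera_model(name): a dict with "fovy" (degrees; the focal length in pixels is half the picture's height over the tangent of half this angle, whatever the lens; pixels are square), "cx", "cy" (the principal point, pixels), "pose" (4x4, takes a point from camera to world coordinates). Camera axes: x right, y down, z forward; pixel columns grow to the right and rows downward; lengths in m; the calibration is good to about 2 mm. A picture is of the moment at which its call begins. camera_model takes no time and is no camera call.
- job_done(): hands the job in, once; it reports no verdict.
Trained networks look in the newest picture that a camera, given by its name, has taken for a name from the list of things; names that differ only in an ending like _2 or _b are one class to them, and where a whole thing is asked for, a point or a joint stands for the part that bears it (a point fixed in the world has none). Each returns a list of dicts, best first, with "conf" (0 to 1); they miss things now and then, are a little off and sometimes report something else, mostly with a low value. They report only what shows in the picture. A call takes as long as a camera call. They do not tell look-alikes from the thing itself.
- masks_of(target, camera): "pixels" (480x640 bool, what is visible of it) and "at" ([column, row] in pixels, amid what is visible of it).
The state is a dict: "clock": time; "joint_pos": joint angles; "joint_vel": joint speeds; "tau": joint torques, N m; "eef_pos": TCP position; "tool_rot": TCP orientation; "ft_force": force on the tool from outside, world axes, zero at the start; "ft_torque": the same for the moment, N m; "grip_width": finger opening in m.
Only numpy, scipy, OpenCV 4.12 (cv2) and the standard library are available. Lean on these libraries where they do the work, as an engineer would, in place of code of your own. Each camera call takes 0.05 s, during which the arm holds its last target. There are 200 camera calls.

TASK

Take the stack of supplies apart from the top down, one thing at a time, and put each straight into its own white organiser: the vial upright in the round holder, the timer in the square tray, the carton in the shorter oblong tray and the orange splint roll in the longer one, each lying flat on the organiser's floor, inside its walls. Keep everything the right way up without tipping it over, and leave the tape roll and the black power adapter where they are.

Things in the scene. Friction and masses are not known exactly. Their poses are not given: they have to be found in the camera images.
- vial: Closed white round vial with a flat lid, standing upright, 103 mm tall; body 35 mm across, lid (topmost 10 mm) 38 mm, with a small tab to 42. Top of the stack: stands on the timer. Origin: centre of its underside; z up. Belongs in round_holder.
- timer: Small white square electronic timer, flat, 62 x 62 mm, 16 mm thick (display and keys to 18 mm). Second from the top: lies on the carton. Origin: centre of its underside; x and y along its sides, z up. Belongs in square_tray; any quarter turn is right.
- carton: White closed cardboard carton with blue print, 95 mm (its x) by 61 mm (its y), 55 mm tall. Third from the top: lies crosswise on the splint roll, its long side across the roll's. Origin: centre of its underside; z up. Belongs in box_tray, either way round.
- splint: Orange foam splint roll, flat oblong, 61 mm (its x) by 120 mm (its y), 35 mm tall. Bottom of the stack, on the worktop. Origin: centre of its underside; z up. Belongs in long_tray, either way round.
- round_holder: White round holder with a dark floor, outside 66 mm across and 18 mm high, an open round pocket 54 mm across. Fixed. Origin: centre of its underside on the worktop; z up. The pocket's floor is 4 mm above the origin, its rim 18 mm.
- square_tray: White shallow square tray with a dark floor, pocket 82 x 82 mm along its x and y, walls 5 mm thick with a 50 mm wide finger gap in the middle of each side (down to the floor). Fixed. Origin: centre of its underside on the worktop; z up. The pocket's floor is 4 mm above the origin, the walls' tops 10 mm.
- box_tray: White shallow oblong tray with a dark floor, the shorter of the two oblong ones: pocket 115 mm (its x) by 81 mm (its y), walls 5 mm thick. Fixed. Origin: centre of its underside on the worktop; z up. The pocket's floor is 4 mm above the origin, the walls' tops 16 mm.
- long_tray: White shallow oblong tray with a dark floor, the longer one: pocket 81 mm (its x) by 140 mm (its y), walls 5 mm thick. Fixed. Origin: centre of its underside on the worktop; z up. The pocket's floor is 4 mm above the origin, the walls' tops 16 mm.
- tape: Bystander to leave alone: roll of brown packing tape lying flat, 92 mm across, 48 mm high, loose, left of the large beige dispenser (fixed, 0.25 m tall at most, in the middle of the worktop between the left and right places: carry things over it). Origin: centre of its underside.
- brick: Bystander to leave alone: black power adapter brick, 50 x 105 mm, 32 mm high, loose, behind the large beige dispenser. Origin: centre of its underside; long side along its y.
Things that resemble listed ones, but are neither listed nor needed, are in the scene too. There is more than one size of the carton; the job needs the middle-sized.

How it is judged:
On the way, in this order (a step that is already met when the one before it is completed fails the run):
1. the vial stands in the round holder (horizontal distance between vial and round_holder below 0.015 m and z of vial in the frame of round_holder between 0.001 and 0.007 m and angle between vial's own z axis and vertical below 0.08 rad and linear speed of vial below 0.03 m/s), for 0.2 s.
2. the timer lies in the square tray (horizontal distance between timer and square_tray below 0.015 m and z of timer in the frame of square_tray between 0.001 and 0.007 m and angle between timer's own z axis and vertical below 0.08 rad and linear speed of timer below 0.03 m/s and (angle between the x axis of timer and the x axis of square_tray, either way round below 0.25 rad or angle between the x axis of timer and the y axis of square_tray, either way round below 0.25 rad)), for 0.2 s.
3. the carton stands in the shorter oblong tray (horizontal distance between carton and box_tray below 0.015 m and z of carton in the frame of box_tray between 0.001 and 0.007 m and angle between carton's own z axis and vertical below 0.08 rad and linear speed of carton below 0.03 m/s and angle between the x axis of carton and the x axis of box_tray, either way round below 0.25 rad), for 0.2 s.
4. the splint roll lies in the long tray (horizontal distance between splint and long_tray below 0.015 m and z of splint in the frame of long_tray between 0.001 and 0.007 m and angle between splint's own z axis and vertical below 0.08 rad and linear speed of splint below 0.03 m/s and angle between the x axis of splint and the x axis of long_tray, either way round below 0.25 rad), for 0.2 s.
At the end, for the whole second after the job is handed in: All four in their own organisers: within 15 mm of the pocket's centre, underside within 3 mm of its floor, upright within 0.08 rad, straight in the tray within 0.25 rad (timer: any quarter turn; vial: any turn), released and at rest (all of step 1 and all of step 2 and all of step 3 and all of step 4); the robot touches nothing.
It fails at once if one of the four supplies is tipped by more than 0.6 rad (angle between any of vial, timer, carton, splint's own z axis and vertical above 0.6 rad).
It fails at once if the tape roll or the power adapter is moved by more than 25 mm (distance of any of tape, brick from where it was at the start of the episode above 0.025 m).
It also fails if it takes over 141 s, if anything falls off the work surface, if the arm or the gripper's body presses on something with over 40 N, if the wrist force passes 120 N, or if a joint passes its speed limit or range.

## Working session

There is one attempt and no reset: what is moved stays moved. The work goes in short steps, Python scripts to look and compute and a tool call to move; the robot and the scene stay as the last step left them, time stands still between calls to the robot, and variables do not carry over. Pictures are saved under pics/ and viewed, about 12 in all and at most 16, crops included, and the job is handed in when it is done.

Besides the shell and the picture viewer there is one more tool, called by a JSON object that holds its "method" and its "body". jog_arm: Moves the arm, as the interface text tells. Its arguments: {"type":"object","properties":{"deltas":{"type":"array"}},"required":["deltas"]}

```bash
mkdir -p pics; ls
python3 - <<'E'
from workcell import *
import cv2,numpy as np
o=get_obs();print({k:np.round(v,3).tolist() for k,v in o.items()})
for c in("side","top"):
    im=camera(c);cv2.imwrite(f"pics/{c}0.png",im[...,::-1]);m=camera_model(c);print(c,m["fovy"],m["cx"],m["cy"],np.round(m["pose"],3).tolist())
    for n in "vial timer carton splint round_holder square_tray box_tray long_tray tape brick".split():
        for d in masks_of(n,c):print(c,n,round(d["conf"],2),np.round(d["at"]).tolist(),int(d["pixels"].sum()))
E
```

```text
pics
{'clock': 0.0, 'joint_pos': [-1.32, 0.241, 0.004, 1.335, 0.0, 1.571], 'joint_vel': [-0.0, -0.0, -0.0, -0.0, 0.0, 0.001], 'tau': [-0.001, -37.232, 25.241, 0.017, -0.0, 0.0], 'eef_pos': [0.124, -0.484, 0.23], 'tool_rot': [0.992, 0.125, -0.0, -0.001], 'ft_force': [0.4, 0.014, 1.679], 'ft_torque': [0.036, 0.042, 0.017], 'grip_width': 0.085}
side 48.00871033351007 316.6396089445522 244.00050420583312 [[0.923, -0.215, 0.319, 0.005], [-0.384, -0.554, 0.739, -1.238], [0.018, -0.805, -0.594, 1.072], [0.0, 0.0, 0.0, 1.0]]
side vial 0.81 [380.0, 321.0] 559
side timer 0.82 [382.0, 340.0] 393
side carton 0.96 [321.0, 381.0] 2367
side carton 0.9 [376.0, 353.0] 809
side carton 0.86 [429.0, 381.0] 633
side splint 0.84 [386.0, 368.0] 403
side round_holder 0.8 [308.0, 342.0] 468
side round_holder 0.26 [382.0, 341.0] 418
side square_tray 0.58 [262.0, 198.0] 313
side box_tray 0.98 [356.0, 308.0] 924
side box_tray 0.23 [263.0, 200.0] 396
side long_tray 0.93 [243.0, 222.0] 423
side brick 0.73 [369.0, 276.0] 505
top 57.30216216306411 314.451087933042 237.19867375200397 [[-0.001, -0.996, 0.089, 0.393], [-1.0, 0.0, -0.004, -0.038], [0.004, -0.089, -0.996, 1.344], [0.0, 0.0, 0.0, 1.0]]
top vial 0.57 [462.0, 232.0] 309
top timer 0.67 [217.0, 235.0] 550
top timer 0.58 [447.0, 237.0] 311
top carton 0.69 [457.0, 292.0] 1585
top splint 0.66 [429.0, 236.0] 249
top round_holder 0.79 [404.0, 284.0] 377
top box_tray 0.81 [377.0, 218.0] 1236
top long_tray 0.68 [198.0, 285.0] 1494
top tape 0.61 [206.0, 249.0] 505
top brick 0.56 [338.0, 186.0] 625
```

View pics/side0.png

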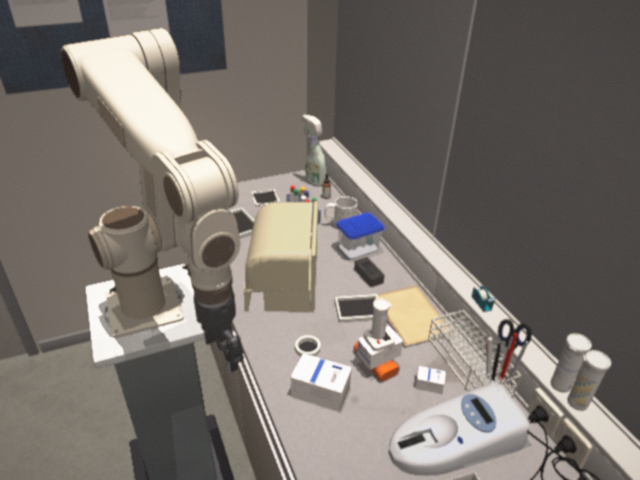

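View pics/top0.png

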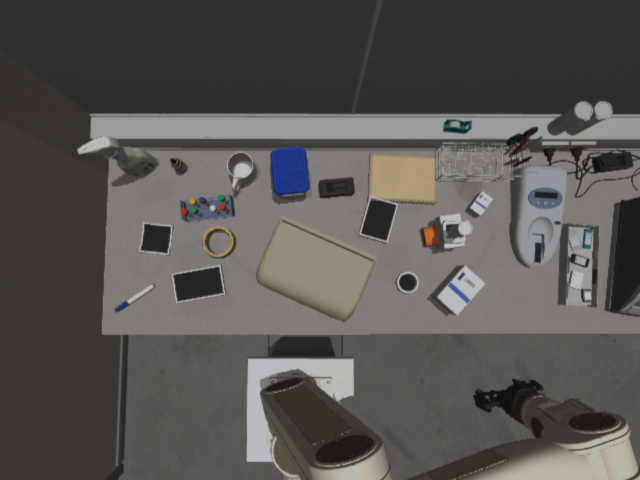

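Run:
```python
import cv2,numpy as np
t=cv2.imread("pics/top0.png");s=cv2.imread("pics/side0.png")
r=lambda a,f:cv2.resize(a,None,fx=f,fy=f,interpolation=cv2.INTER_CUBIC)
a=r(t[185:325,350:500],4)  # 600x560
cv2.imwrite("pics/c_top.png",a)
cv2.imwrite("pics/c_side.png",r(s[285:415,285:455],4.5)[:600])
cv2.imwrite("pics/c_left.png",np.vstack([r(t[210:310,130:240],3.5)[:, :], ]))
```

```text
(no output)
```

View pics/c_top.png

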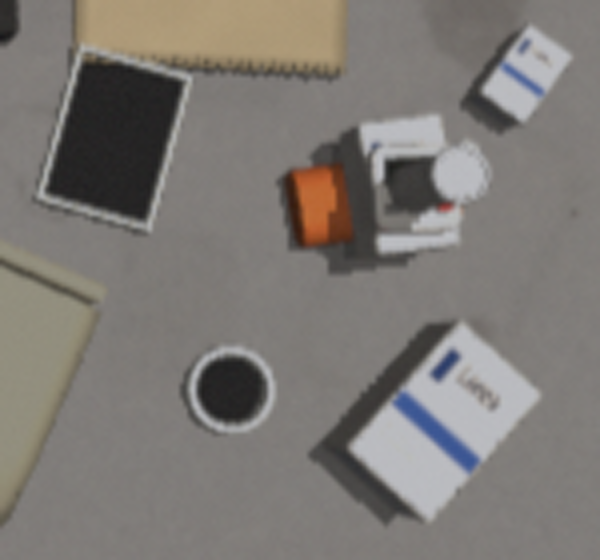

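View pics/c_side.png

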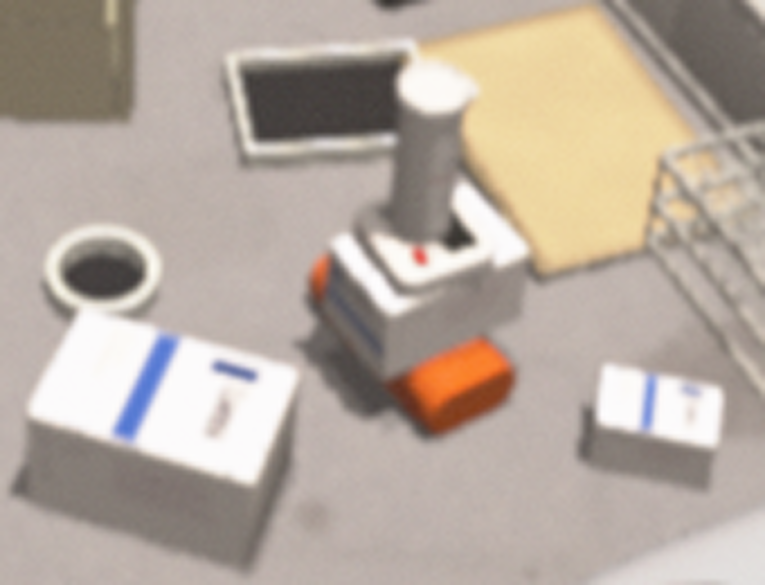

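View pics/c_left.png

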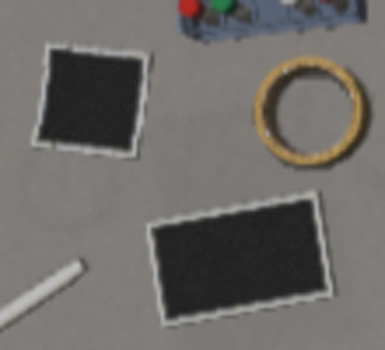

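```bash
cat > h.py <<'E'
import cv2,numpy as np
from workcell import *
from scipy.spatial.transform import Rotation as R
M={c:camera_model(c) for c in("side","top")}
def ray(c,p):
    m=M[c];f=240/np.tan(np.radians(m["fovy"]/2));P=np.array(m["pose"])
    return P[:3,3],P[:3,:3]@np.array([(p[0]-m["cx"])/f,(p[1]-m["cy"])/f,1])
def atz(c,p,z):
    o,d=ray(c,p);return o+d*(z-o[2])/d[2]
def proj(c,X):
    m=M[c];f=240/np.tan(np.radians(m["fovy"]/2));P=np.array(m["pose"]);q=(np.asarray(X)-P[:3,3])@P[:3,:3]
    return np.stack([m["cx"]+f*q[...,0]/q[...,2],m["cy"]+f*q[...,1]/q[...,2]],-1)
def tri(ps,pt):
    A=[];b=[]
    for c,p in(("side",ps),("top",pt)):
        o,d=ray(c,p);d=d/np.linalg.norm(d);K=np.eye(3)-np.outer(d,d);A.append(K);b.append(K@o)
    X=np.linalg.lstsq(np.vstack(A),np.hstack(b),rcond=None)[0]
    res=np.linalg.norm(np.vstack(A)@X-np.hstack(b));return X,res
def pose():
    o=get_obs();T=R.from_quat(o["tool_rot"]).as_matrix();return np.array(o["eef_pos"]),T
def plan(xyz,jaw=None):
    """remaining shift in tool axes (mm), first turn about tool z (deg) to bring jaws along world angle jaw"""
    p,T=pose();y=np.degrees(np.arctan2(T[1,1],T[0,1]))
    q=get_obs()["joint_pos"];turn=0
    if jaw is not None: turn=-((jaw-y+90)%180-90)
    T2=T@R.from_rotvec([0,0,np.radians(turn)]).as_matrix()
    print("tcp",np.round(p,4),"jaw",round(y,1),"tilt",round(np.degrees(np.arccos(-T[2,2])),2),"j6",round(q[5],2),"turn z",round(turn,1),"then shift",np.round(T2.T@(np.array(xyz)-p)*1000,1))
E
python3 - <<'E'
from h import *
t=cv2.imread("pics/top0.png");s=cv2.imread("pics/side0.png")
def dark(im,x0,y0,x1,y1,th=65):
    g=im[y0:y1,x0:x1].max(2);m=(g<th).astype(np.uint8)
    n,l,st,ce=cv2.connectedComponentsWithStats(m);k=1+np.argmax(st[1:,4]);ys,xs=np.nonzero(l==k)
    return np.stack([xs+x0,ys+y0],1).astype(np.float32)
for n,bt,bs in(("round",(393,270,421,297),(293,330,324,356)),("square",(138,220,175,256),(250,185,285,208)),("box",(357,194,401,246),(333,293,378,322)),("long",(168,262,228,304),(225,205,258,238))):
    P=dark(t,*bt);S=dark(s,*bs)
    X=np.array([atz("top",p,.006)[:2] for p in P],np.float32);r=cv2.minAreaRect(X*1000)
    Xs=np.array([atz("side",p,.006)[:2] for p in S],np.float32)
    print(n,len(P),len(S),"topmean",X.mean(0).round(4),"rect",np.round(r[0],1),np.round(r[1],1),round(r[2],1),"sidemean",Xs.mean(0).round(4),"tri",np.round(np.hstack(tri(S.mean(0),P.mean(0))),4))
print("vial lid",np.hstack(tri((382.1,304.6),(465.5,228.8))).round(4))
sc=[(330,240),(388,318),(527,250),(448,185)];tc=[(378,252),(460,243),(440,115),(360,125)]
C=[]
for a,b in zip(sc,tc):
    X,e=tri(np.array(a)/4.5+285,np.array(b)/4+(350,185));C.append(X);print(X.round(4),round(e,4))
C=np.array(C);print("carton",C.mean(0).round(4))
for p in [(290,170),(300,248)]: print("splint edge",atz("top",np.array(p)/4+(350,185),.02).round(3))
E
```

```text
Traceback (most recent call last):
ValueError: attempt to get argmax of an empty sequence
```

```bash
cat > m0.py <<'E'
from h import *
t=cv2.imread("pics/top0.png");s=cv2.imread("pics/side0.png")
def dark(im,x0,y0,x1,y1):
    g=im[y0:y1,x0:x1].max(2);th=min(90,g.min()+35);m=(g<th).astype(np.uint8)
    n,l,st,ce=cv2.connectedComponentsWithStats(m);k=1+np.argmax(st[1:,4]);ys,xs=np.nonzero(l==k)
    return np.stack([xs+x0,ys+y0],1).astype(np.float32)
for n,bt,bs in(("round",(393,270,421,297),(293,330,324,356)),("square",(138,220,175,256),(250,185,285,208)),("box",(357,194,401,246),(333,293,374,322)),("long",(168,262,228,304),(225,205,258,238))):
    P=dark(t,*bt);S=dark(s,*bs)
    X=np.array([atz("top",p,.006)[:2] for p in P],np.float32);r=cv2.minAreaRect(X*1000)
    Xs=np.array([atz("side",p,.006)[:2] for p in S],np.float32)
    print(n,len(P),len(S),"topmean",X.mean(0).round(4),"rect",np.round(r[0],1),np.round(r[1],1),round(r[2],1),"sidemean",Xs.mean(0).round(4),"tri",np.hstack(tri(S.mean(0),P.mean(0))).round(4) if 0 else np.round(tri(S.mean(0),P.mean(0))[0],4))
X,e=tri((382.1,304.6),(465.5,228.8));print("vial lid",X.round(4),round(e,4))
sc=[(330,240),(388,318),(527,250),(448,185)];tc=[(378,252),(460,243),(440,115),(360,125)]
C=[]
for a,b in zip(sc,tc):
    X,e=tri(np.array(a)/4.5+285,np.array(b)/4+(350,185));C.append(X);print(X.round(4),round(e,4))
print("carton",np.mean(C,0).round(4))
for p in [(290,170),(300,248)]: print("splint edge",atz("top",np.array(p)/4+(350,185),.02).round(3))
E
python3 m0.py; python3 -c "
from h import *
plan([.12,-.48,.3],90)"
```

```text
round 198 106 topmean [ 0.3766 -0.3249] rect [ 376.3 -325.5] [45.8 42.2] 90.0 sidemean [ 0.3804 -0.3226] tri [ 0.3779 -0.3247  0.0089]
square 636 154 topmean [0.5098 0.4411] rect [509.8 441. ] [77.5 76.7] 84.0 sidemean [0.5109 0.435 ] tri [0.5115 0.4421 0.0017]
box 898 470 topmean [ 0.5685 -0.2396] rect [ 569.4 -239.5] [ 77.5 111.2] 73.9 sidemean [ 0.5672 -0.2348] tri [ 0.5666 -0.2386  0.0097]
long 1159 224 topmean [0.372  0.3094] rect [372.3 309.3] [ 77.5 136.1] 10.4 sidemean [0.3866 0.3043] tri [0.3793 0.3069 0.0063]
vial lid [ 0.519  -0.4377  0.2061] 0.0035
[ 0.476  -0.4165  0.0889] 0.0029
[ 0.4821 -0.4764  0.0854] 0.002
[ 0.5744 -0.4637  0.0891] 0.002
[ 0.5627 -0.4038  0.0889] 0.0047
carton [ 0.5238 -0.4401  0.0881]
splint edge [ 0.541 -0.371  0.02 ]
splint edge [ 0.482 -0.377  0.02 ]
tcp [ 0.1241 -0.4844  0.2313] jaw -75.6 tilt 0.0 j6 1.57 turn z 14.4 then shift [ -4.1  -4.4 -68.7]
```

```bash
python3 -c "
from h import *
plan([.519,-.438,.27],98)"
```

```text
tcp [ 0.1241 -0.4844  0.2313] jaw -75.6 tilt 0.0 j6 1.57 turn z 6.4 then shift [397.5   9.1 -38.7]
```

{"method": "jog_arm", "body": {"deltas": [[[0, 0, -25, 0, 0, 6.4, 85], [30, 0, -13, 0, 0, 0, 85], [40, 0, 0, 0, 0, 0, 85], [45, 1, 0, 0, 0, 0, 85], [45, 2, 0, 0, 0, 0, 85]]]}}

```text
clock: 1.6
eef_pos: [0.2824, -0.4671, 0.2712]
tool_rot: [0.998, 0.061, -0.0, 0.0]
ft_force: [-0.1, -0.4, 0.3]
grip_width: 0.085
```

{"method": "jog_arm", "body": {"deltas": [[[45, 2, 0, 0, 0, 0, 85], [45, 2, 0, 0, 0, 0, 85], [45, 2, 0, 0, 0, 0, 85], [40, 0, 0, 0, 0, 0, 85], [20, 0, 0, 0, 0, 0, 85]]]}}

```text
clock: 2.1
eef_pos: [0.4875, -0.4469, 0.2705]
tool_rot: [0.998, 0.062, 0.0, 0.001]
ft_force: [-0.2, -0.5, -1.0]
grip_width: 0.0849
```

```bash
python3 -c "
from h import *
plan([.519,-.438,.27],98)"
```

```text
tcp [ 0.4875 -0.4469  0.2705] jaw -82.9 tilt 0.13 j6 2.28 turn z -0.9 then shift [32.4 -4.4  0.5]
```

{"method": "jog_arm", "body": {"deltas": [[[20, -3, 0, 0, 0, -0.9, 85], [12, -1, 0, 0, 0, 0, 85], [0, 0, 0, 0, 0, 0, 85]]]}}

```text
clock: 2.4
eef_pos: [0.524, -0.4364, 0.2677]
tool_rot: [0.997, 0.073, -0.0, 0.0]
ft_force: [0.6, 0.7, 0.0]
grip_width: 0.085
```

```bash
python3 -c "
from h import *
plan([.519,-.438,.155],98)"
```

```text
tcp [ 0.524  -0.4364  0.2677] jaw -81.6 tilt 0.04 j6 2.3 turn z 0.4 then shift [ -5.1   0.9 112.7]
```

{"method": "jog_arm", "body": {"deltas": [[[-5, 1, 25, 0, 0, 0.4, 85], [0, 0, 35, 0, 0, 0, 85], [0, 0, 32, 0, 0, 0, 85], [0, 0, 16, 0, 0, 0, 85], [0, 0, 0, 0, 0, 0, 60]]]}}

```text
clock: 2.9
eef_pos: [0.5167, -0.4398, 0.1573]
tool_rot: [0.998, 0.069, 0.0, 0.002]
ft_force: [-0.7, 0.4, 0.2]
grip_width: 0.0728
```

Run:
```python
from h import *
plan([.519,-.438,.155],98)
t=camera("top");s=camera("side")
r=lambda a,f:cv2.resize(a,None,fx=f,fy=f,interpolation=cv2.INTER_CUBIC)
a=r(t[195:265,415:500],4.5);b=r(s[285:390,340:420],4.5)[:472]
H=max(a.shape[0],b.shape[0]);z=np.zeros((H,a.shape[1]+b.shape[1],3),np.uint8);z[:a.shape[0],:a.shape[1]]=a;z[:b.shape[0],a.shape[1]:]=b
cv2.imwrite("pics/g1.png",z[...,::-1])
```

```text
tcp [ 0.5167 -0.4398  0.1573] jaw -82.1 tilt 0.18 j6 2.3 turn z -0.1 then shift [ 2.5 -1.5  2.3]
```

View pics/g1.png

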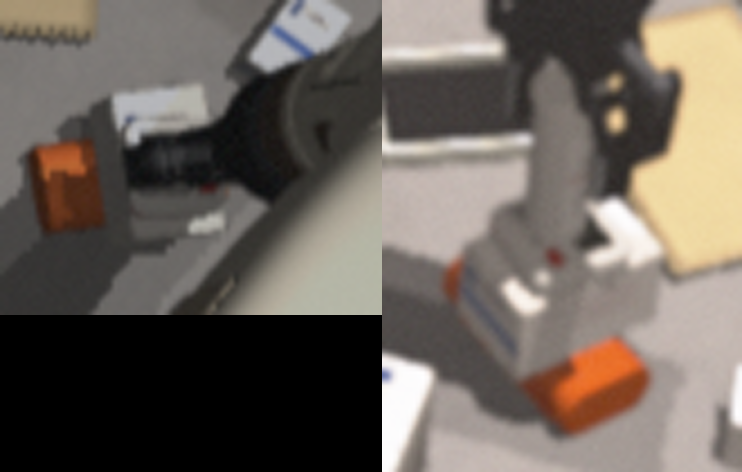

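The picture shows the vial upright, with the fingers around its upper body and no contact yet. I'll close the gripper and lift.

{"method": "jog_arm", "body": {"deltas": [[[2, -1, 2, 0, 0, 0, 44], [0, 0, 0, 0, 0, 0, 30], [0, 0, 0, 0, 0, 0, 25], [0, 0, 0, 0, 0, 0, 25], [0, 0, 0, 0, 0, 0, 25]]]}}

```text
clock: 3.5
eef_pos: [0.522, -0.4419, 0.1646]
tool_rot: [0.998, 0.069, 0.005, 0.007]
ft_force: [-1.0, -0.5, 0.2]
grip_width: 0.0337
```

{"method": "jog_arm", "body": {"deltas": [[[0, 0, 0, 0, 0, 0, 25], [0, 0, 0, 0, 0, 0, 25]]]}}

```text
clock: 3.7
eef_pos: [0.5222, -0.442, 0.1651]
tool_rot: [0.998, 0.069, 0.006, 0.007]
ft_force: [-0.8, -0.6, -0.4]
grip_width: 0.0337
```

{"method": "jog_arm", "body": {"deltas": [[[0, 0, -10, 0, 0, 0, 25], [0, 0, -20, 0, 0, 0, 25], [0, 0, -20, 0, 0, 0, 25], [0, 0, 0, 0, 0, 0, 25]]]}}

```text
clock: 4.1
eef_pos: [0.5212, -0.4409, 0.2173]
tool_rot: [0.998, 0.069, 0.005, 0.006]
ft_force: [0.8, 0.1, -0.7]
grip_width: 0.0333
```

Run:
```python
from h import *
plan([.3775,-.325,.2],98)
print(np.round(R.from_matrix(pose()[1]).as_euler("zyx",degrees=True),2))
s=camera("side");t=camera("top")
r=lambda a,f:cv2.resize(a,None,fx=f,fy=f,interpolation=cv2.INTER_CUBIC)
z=np.hstack([r(t[195:295,380:470],4.4),r(s[270:370,340:430],4.4)])
cv2.imwrite("pics/g2.png",z[...,::-1])
```

```text
tcp [ 0.5212 -0.4409  0.2173] jaw -82.1 tilt 0.94 j6 2.3 turn z -0.1 then shift [-126.3 -135.    14.3]
[ -7.87   0.62 179.3 ]
```

View pics/g2.png

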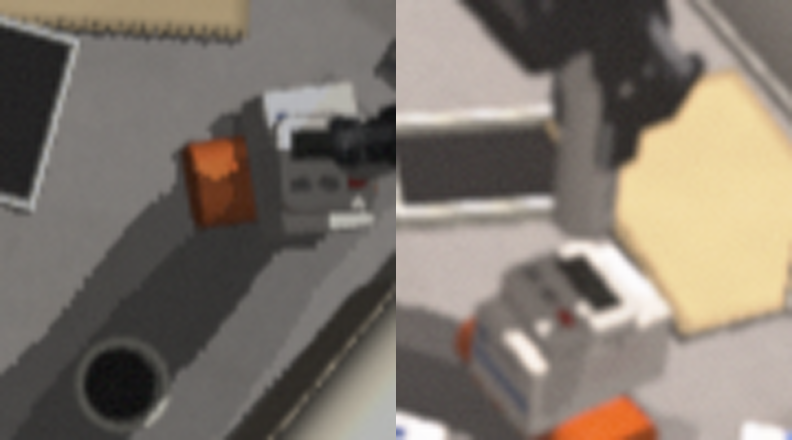

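Run:
```python
from h import *
p,T=pose()
for h in (.03,.04,.05,.06,.07): print(h,proj("side",p+T[:,2]*h).round(1),proj("side",p+T[:,2]*(h-.103)).round(1))
```

```text
0.03 [381.3 312.2] [384.8 278.9]
0.04 [380.9 315.3] [384.5 282.2]
0.05 [380.6 318.3] [384.1 285.6]
0.06 [380.3 321.4] [383.8 288.9]
0.07 [380.  324.3] [383.4 292.2]
```

{"method": "jog_arm", "body": {"deltas": [[[-25, -27, 0, 0, 0, 0, 25], [-32, -34, 5, 0, 0, 0, 25], [-32, -34, 10, 0, 0, 0, 25], [-25, -26, 0, 0, 0, 0, 25], [-12, -12, 0, 0, 0, 0, 25]]]}}

```text
clock: 4.7
eef_pos: [0.3708, -0.3202, 0.1842]
tool_rot: [0.998, 0.069, -0.002, -0.0]
ft_force: [0.5, 0.2, -0.3]
grip_width: 0.0334
```

{"method": "jog_arm", "body": {"deltas": [[[0, 0, 0, 0, 0, 0, 25], [0, 0, 0, 0, 0, 0, 25]]]}}

```text
clock: 4.9
eef_pos: [0.3678, -0.3177, 0.1826]
tool_rot: [0.998, 0.069, -0.004, -0.002]
ft_force: [-0.1, 0.2, 0.3]
grip_width: 0.0333
```

Run:
```python
from h import *
plan([.376,-.325,.2],98)
```

```text
tcp [ 0.3678 -0.3177  0.1826] jaw -82.1 tilt 0.47 j6 2.29 turn z -0.1 then shift [  7.    8.3 -17.4]
```

{"method": "jog_arm", "body": {"deltas": [[[6, 8, 0, 0, 0, 0, 25], [0, 0, 30, 0, 0, 0, 25], [0, 0, 40, 0, 0, 0, 25], [0, 0, 18, 0, 0, 0, 25], [0, 0, 0, 0, 0, 0, 25]]]}}

```text
clock: 5.4
eef_pos: [0.383, -0.3322, 0.092]
tool_rot: [0.998, 0.069, 0.0, 0.002]
ft_force: [-0.3, 0.3, 0.5]
grip_width: 0.0332
```

Run:
```python
from h import *
plan([.376,-.325,.065],98)
s=camera("side");t=camera("top")
r=lambda a,f:cv2.resize(a,None,fx=f,fy=f,interpolation=cv2.INTER_CUBIC)
z=np.hstack([r(t[240:320,370:440],5),r(s[290:370,270:340],5)])
cv2.imwrite("pics/g3.png",z[...,::-1])
p,T=pose()
for h in (.03,.045,.06): print(h,proj("side",p+T[:,2]*h).round(1),proj("side",p+T[:,2]*(h-.103)).round(1))
print(proj("side",[.377,-.325,.018]),proj("top",[.377,-.325,.018]))
```

```text
tcp [ 0.383  -0.3322  0.092 ] jaw -82.1 tilt 0.19 j6 2.29 turn z -0.1 then shift [-6.  -8.2 26.9]
0.03 [310.5 332.7] [310.8 303. ]
0.045 [310.5 336.8] [310.8 307.5]
0.06 [310.5 340.9] [310.7 311.9]
[306.71428005 343.75961207] [408.18563367 281.80979506]
```

View pics/g3.png

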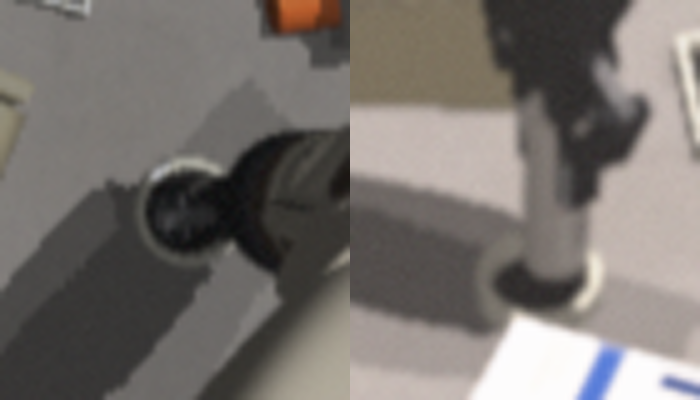

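{"method": "jog_arm", "body": {"deltas": [[[-3, -4, 0, 0, 0, 0, 25], [-2, -3, 0, 0, 0, 0, 25], [0, 0, 12, 0, 0, 0, 25], [0, 0, 10, 0, 0, 0, 25], [0, 0, 0, 0, 0, 0, 25]]]}}

```text
clock: 6.0
eef_pos: [0.3813, -0.3294, 0.0752]
tool_rot: [0.998, 0.069, 0.005, 0.006]
ft_force: [0.2, 0.2, -0.9]
grip_width: 0.0335
```

{"method": "jog_arm", "body": {"deltas": [[[0, 0, 2, 0, 0, 0, 25], [0, 0, 2, 0, 0, 0, 25], [0, 0, 0, 0, 0, 0, 25]]]}}

```text
clock: 6.3
eef_pos: [0.3812, -0.3293, 0.0706]
tool_rot: [0.998, 0.069, 0.005, 0.006]
ft_force: [0.0, 0.0, 0.1]
grip_width: 0.0338
```

{"method": "jog_arm", "body": {"deltas": [[[-4, -4, 0, 0, 0, 0, 25], [0, 0, 0, 0, 0, 0, 25], [0, 0, 3, 0, 0, 0, 25], [0, 0, 3, 0, 0, 0, 25], [0, 0, 0, 0, 0, 0, 25]]]}}

```text
clock: 6.8
eef_pos: [0.3765, -0.326, 0.0645]
tool_rot: [0.998, 0.069, 0.005, 0.007]
ft_force: [-0.9, 0.3, -0.5]
grip_width: 0.0336
```

{"method": "jog_arm", "body": {"deltas": [[[0, 0, 2, 0, 0, 0, 25], [0, 0, 2, 0, 0, 0, 25], [0, 0, 0, 0, 0, 0, 25]]]}}

```text
clock: 7.1
eef_pos: [0.3767, -0.3261, 0.06]
tool_rot: [0.998, 0.069, 0.005, 0.007]
ft_force: [-0.1, -0.2, -1.2]
grip_width: 0.0333
```

{"method": "jog_arm", "body": {"deltas": [[[0, 0, 2, 0, 0, 0, 25], [0, 0, 0, 0, 0, 0, 25], [0, 0, 0, 0, 0, 0, 25]]]}}

```text
clock: 7.4
eef_pos: [0.3775, -0.3267, 0.0594]
tool_rot: [0.998, 0.069, 0.006, 0.007]
ft_force: [-0.1, -0.2, -0.1]
grip_width: 0.0338
```

{"method": "jog_arm", "body": {"deltas": [[[0, 0, 2, 0, 0, 0, 25], [0, 0, 0, 0, 0, 0, 25], [0, 0, 0, 0, 0, 0, 25]]]}}

```text
clock: 7.7
eef_pos: [0.3781, -0.3271, 0.0595]
tool_rot: [0.998, 0.069, 0.007, 0.008]
ft_force: [-0.2, 0.2, -0.5]
grip_width: 0.0335
```

Run:
```python
from h import *
s=camera("side");p,T=pose()
r=lambda a,f:cv2.resize(a,None,fx=f,fy=f,interpolation=cv2.INTER_CUBIC)
cv2.imwrite("pics/g4.png",r(s[290:370,270:350],7)[...,::-1])
for h in (.04,.05,.06): print(h,(proj("side",p+T[:,2]*h)-(270,290))*7)
```

```text
0.04 [263.8346149  377.46269952]
0.05 [264.12210871 396.04663931]
0.06 [264.40723854 414.47776878]
```

View pics/g4.png

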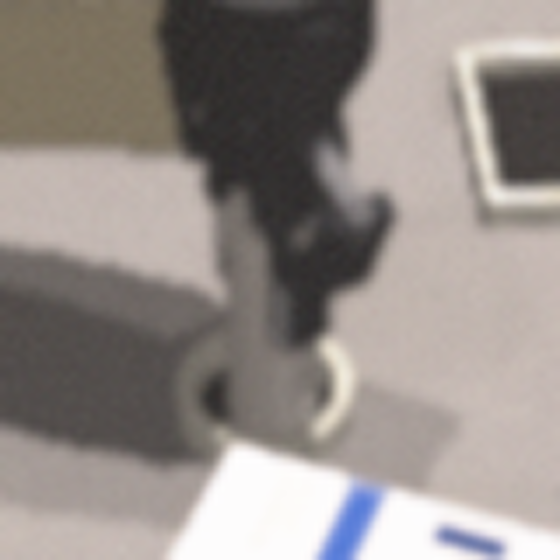

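{"method": "jog_arm", "body": {"deltas": [[[0, 0, 3, 0, 0, 0, 25]]]}}

```text
clock: 7.85
eef_pos: [0.3787, -0.3274, 0.0588]
tool_rot: [0.998, 0.069, 0.007, 0.008]
ft_force: [-9.3, 7.3, 41.7]
grip_width: 0.0338
```

{"method": "jog_arm", "body": {"deltas": [[[0, 0, 3, 0, 0, 0, 25]]]}}

```text
clock: 7.95
eef_pos: [0.3787, -0.3273, 0.0589]
tool_rot: [0.998, 0.069, 0.008, 0.008]
ft_force: [-8.3, 6.5, 32.0]
grip_width: 0.033
```

{"method": "jog_arm", "body": {"deltas": [[[0, 0, 0, 0, 0, 0, 33], [0, 0, 0, 0, 0, 0, 45], [0, 0, 0, 0, 0, 0, 60], [0, 0, 0, 0, 0, 0, 70], [0, 0, 0, 0, 0, 0, 70]]]}}

```text
clock: 8.45
eef_pos: [0.3785, -0.3273, 0.0588]
tool_rot: [0.998, 0.069, 0.008, 0.009]
ft_force: [1.2, -0.4, -0.3]
grip_width: 0.0699
```

{"method": "jog_arm", "body": {"deltas": [[[0, 0, -15, 0, 0, 0, 70], [0, 0, -35, 0, 0, 0, 70], [0, 0, -45, 0, 0, 0, 85], [0, 0, -45, 0, 0, 0, 85], [0, 0, -30, 0, 0, 0, 85]]]}}

```text
clock: 8.95
eef_pos: [0.372, -0.3214, 0.2258]
tool_rot: [0.998, 0.069, 0.001, 0.002]
ft_force: [0.5, -1.7, 0.1]
grip_width: 0.0851
```

{"method": "jog_arm", "body": {"deltas": [[[0, -30, 0, 0, 0, 0, 85], [0, -40, 0, 0, 0, 0, 85], [0, -40, 0, 0, 0, 0, 85], [0, -20, 0, 0, 0, 0, 85], [0, 0, 0, 0, 0, 0, 85]]]}}

```text
clock: 9.45
eef_pos: [0.3568, -0.1921, 0.2295]
tool_rot: [0.998, 0.068, 0.006, 0.006]
ft_force: [0.3, 0.3, 0.2]
grip_width: 0.0849
```

Run:
```python
from h import *
plan([.52,-.44,.2],98)
s=camera("side");t=camera("top")
cv2.imwrite("pics/s5.png",s[...,::-1]);cv2.imwrite("pics/t5.png",t[...,::-1])
r=lambda a,f:cv2.resize(a,None,fx=f,fy=f,interpolation=cv2.INTER_CUBIC)
z=np.hstack([r(t[195:305,390:480],4.4),r(s[290:400,330:420],4.4)])
cv2.imwrite("pics/g5.png",z[...,::-1])
for c in("side","top"):
  for d in masks_of("vial",c):print(c,round(d["conf"],2),np.round(d["at"],1),d["pixels"].sum())
```

```text
tcp [ 0.3568 -0.1921  0.2295] jaw -82.3 tilt 0.92 j6 2.52 turn z -0.3 then shift [126.7 267.8  34.1]
side 0.71 [307.4 331.6] 475
```

View pics/g5.png

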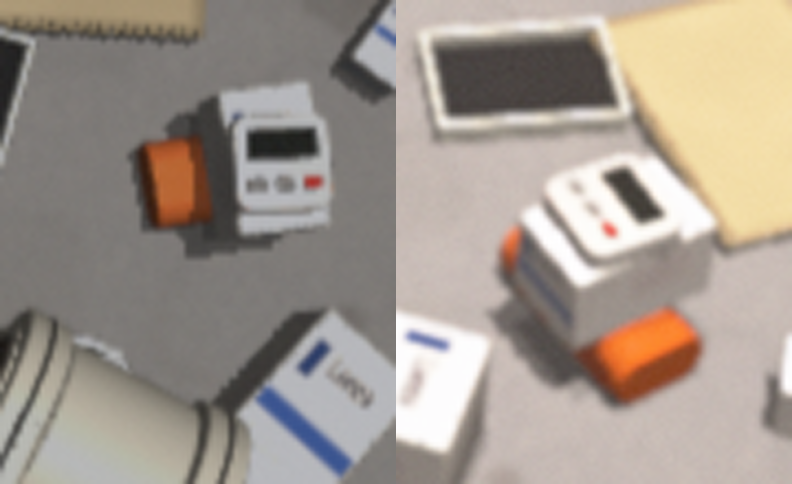

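Run:
```python
from h import *
X,e=tri((378,336.1),(454.5,232.3));print(X.round(4),round(e,4))
for n in("timer","carton"):
 for d in masks_of(n,"top"):
  ys,xs=np.nonzero(d["pixels"]);
  if abs(xs.mean()-453)>12:continue
  z=.108 if n=="timer" else .09
  W=np.array([atz("top",(a,b),z)[:2]*1000 for a,b in zip(xs,ys)],np.float32)
  print(n,round(d["conf"],2),len(xs),"mean",W.mean(0).round(1),cv2.minAreaRect(W))
sc=[(545,185),(595,255),(668,215),(620,155)]
tc=[(240,208),(330,206),(326,119),(236,122)]
for a,b in zip(sc,tc):
  X,e=tri(np.array(a)/4.4+(330-90,290),np.array(b)/4.4+(390,195));print(X.round(4),round(e,4))
```

```text
[ 0.5184 -0.4409  0.1044] 0.0009
timer 0.81 471 mean [ 518.6 -434.7] ((518.3379516601562, -434.88507080078125), (62.5266227722168, 62.58039093017578), 89.99212646484375)
carton 0.81 421 mean [ 522.5 -421.7] ((521.5234985351562, -430.09564208984375), (96.50374603271484, 74.88643646240234), 6.670179843902588)
carton 0.67 1281 mean [ 359.5 -457.1] ((357.038330078125, -449.11865234375), (92.49282836914062, 132.3750457763672), 46.2022705078125)
[ 0.4917 -0.4132  0.1019] 0.0032
[ 0.493  -0.4712  0.1026] 0.0034
[ 0.5449 -0.4663  0.1098] 0.0023
[ 0.5444 -0.4103  0.1041] 0.0011
```

Run:
```python
from h import *
plan([.5185,-.438,.2],92)
```

```text
tcp [ 0.3577 -0.195   0.2294] jaw -82.5 tilt 0.96 j6 2.51 turn z 5.5 then shift [151.8 248.1  34.1]
```

{"method": "jog_arm", "body": {"deltas": [[[10, 25, 0, 0, 0, 5.5, 85], [27, 43, 5, 0, 0, 0, 85], [27, 43, 5, 0, 0, 0, 85], [27, 43, 5, 0, 0, 0, 85], [27, 43, 5, 0, 0, 0, 85]]]}}

```text
clock: 10.25
eef_pos: [0.4812, -0.3877, 0.2131]
tool_rot: [1.0, 0.015, 0.006, 0.005]
ft_force: [0.7, -0.6, 0.9]
grip_width: 0.0849
```

{"method": "jog_arm", "body": {"deltas": [[[20, 30, 0, 0, 0, 0, 85], [0, 0, 0, 0, 0, 0, 85], [0, 0, 0, 0, 0, 0, 85]]]}}

```text
clock: 10.55
eef_pos: [0.5031, -0.4262, 0.2058]
tool_rot: [1.0, 0.011, 0.004, 0.004]
ft_force: [-0.2, -0.4, -0.8]
grip_width: 0.0848
```

```bash
cat >> h.py <<'E'
_plan=plan
def plan(xyz,jaw=None):
    p,T=pose();z=T[:,2];print("tilt fix (tool rotvec deg)",np.degrees(T.T@np.cross(z,[0,0,-1])).round(2));_plan(xyz,jaw)
E
python3 - <<'E'
from h import *
plan([.5185,-.438,.0865],92)
E
```

```text
tilt fix (tool rotvec deg) [ 0.46 -0.46  0.  ]
tcp [ 0.5031 -0.4262  0.2058] jaw -88.8 tilt 0.65 j6 2.42 turn z -0.8 then shift [ 14.1  11.4 119.5]
```

{"method": "jog_arm", "body": {"deltas": [[[14, 11, 0, 0.5, -0.5, -0.8, 85], [0, 0, 25, 0, 0, 0, 85], [0, 0, 35, 0, 0, 0, 85], [0, 0, 25, 0, 0, 0, 85], [0, 0, 0, 0, 0, 0, 85]]]}}

```text
clock: 11.05
eef_pos: [0.5144, -0.4358, 0.1201]
tool_rot: [1.0, 0.017, -0.001, -0.001]
ft_force: [-0.8, 1.0, 0.1]
grip_width: 0.0848
```

Run:
```python
from h import *
plan([.5185,-.438,.0865],92)
```

```text
tilt fix (tool rotvec deg) [-0.07  0.07  0.  ]
tcp [ 0.5144 -0.4358  0.1201] jaw -88.0 tilt 0.1 j6 2.4 turn z -0.0 then shift [ 4.   2.4 33.6]
```

{"method": "jog_arm", "body": {"deltas": [[[4, 2, 10, 0, 0, 0, 85], [0, 0, 12, 0, 0, 0, 85], [0, 0, 9, 0, 0, 0, 85], [0, 0, 0, 0, 0, 0, 85], [0, 0, 0, 0, 0, 0, 85]]]}}

```text
clock: 11.55
eef_pos: [0.5199, -0.4383, 0.0924]
tool_rot: [1.0, 0.017, 0.002, 0.002]
ft_force: [0.1, 0.4, 0.6]
grip_width: 0.085
```

Run:
```python
from h import *
plan([.5185,-.438,.0865],92)
```

```text
tilt fix (tool rotvec deg) [ 0.18 -0.22  0.  ]
tcp [ 0.5199 -0.4383  0.0924] jaw -88.0 tilt 0.28 j6 2.41 turn z -0.0 then shift [-1.4 -0.4  5.9]
```

{"method": "jog_arm", "body": {"deltas": [[[0, 0, 5, 0, 0, 0, 85], [0, 0, 0, 0, 0, 0, 70], [0, 0, 0, 0, 0, 0, 66], [0, 0, 0, 0, 0, 0, 66]]]}}

```text
clock: 11.95
eef_pos: [0.5207, -0.439, 0.0888]
tool_rot: [1.0, 0.017, 0.003, 0.003]
ft_force: [-0.4, -0.5, 0.9]
grip_width: 0.0661
```

{"method": "jog_arm", "body": {"deltas": [[[0, 0, 0, 0, 0, 0, 60], [0, 0, 0, 0, 0, 0, 55], [0, 0, 0, 0, 0, 0, 55], [0, 0, 0, 0, 0, 0, 55]]]}}

```text
clock: 12.35
eef_pos: [0.521, -0.4393, 0.0895]
tool_rot: [1.0, 0.017, 0.003, 0.003]
ft_force: [0.5, 0.5, -0.1]
grip_width: 0.0602
```

{"method": "jog_arm", "body": {"deltas": [[[0, 0, -8, 0, 0, 0, 55], [0, 0, -20, 0, 0, 0, 55], [0, 0, -20, 0, 0, 0, 55], [0, 0, 0, 0, 0, 0, 55]]]}}

```text
clock: 12.75
eef_pos: [0.52, -0.4385, 0.1387]
tool_rot: [1.0, 0.017, 0.002, 0.002]
ft_force: [0.2, -0.1, 1.0]
grip_width: 0.0607
```

Run:
```python
from h import *
plan([.5185,-.438,.3],92)
print(get_obs()["ft_force"],get_obs()["joint_pos"])
s=camera("side");t=camera("top")
cv2.imwrite("pics/s6.png",s[...,::-1]);cv2.imwrite("pics/t6.png",t[...,::-1])
r=lambda a,f:cv2.resize(a,None,fx=f,fy=f,interpolation=cv2.INTER_CUBIC)
z=np.hstack([r(t[195:305,390:480],4.4),r(s[290:400,310:420],4.4)[:,:-80]])
cv2.imwrite("pics/g6.png",z[...,::-1])
```

```text
tilt fix (tool rotvec deg) [ 0.23 -0.27  0.  ]
tcp [ 0.52   -0.4385  0.1387] jaw -88.0 tilt 0.35 j6 2.41 turn z -0.0 then shift [-7.000e-01  1.000e-01 -1.613e+02]
[ 0.19355676 -0.0942175   1.04889617] [-7.00649118e-01  6.45959813e-01  3.90793204e-01  1.30953955e+00
  1.91564597e-04  2.40624659e+00]
```

View pics/g6.png

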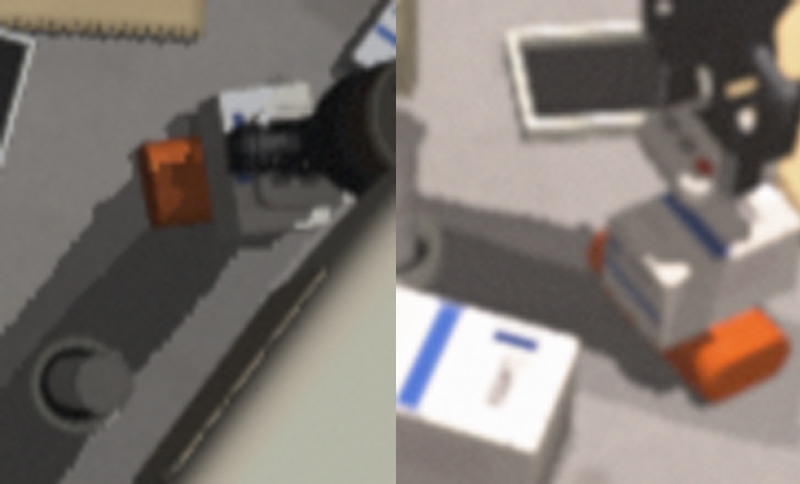

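{"method": "jog_arm", "body": {"deltas": [[[0, 0, -25, 0, 0, 0, 55], [0, 0, -40, 0, 0, 0, 55], [0, 0, -40, 0, 0, 0, 55], [0, 0, -40, 0, 0, 0, 55], [0, 0, -25, 0, 0, 0, 55]]]}}

```text
clock: 13.35
eef_pos: [0.5147, -0.4341, 0.296]
tool_rot: [1.0, 0.017, -0.009, -0.008]
ft_force: [0.6, -1.4, -0.1]
grip_width: 0.0602
```

Run:
```python
from h import *
plan([.5185,-.438,.31],92)
```

```text
tilt fix (tool rotvec deg) [-0.98  1.07  0.  ]
tcp [ 0.5147 -0.4341  0.296 ] jaw -88.0 tilt 1.45 j6 2.41 turn z -0.0 then shift [  3.4   3.8 -14.2]
```

{"method": "jog_arm", "body": {"deltas": [[[13, -16, -10, -0.5, 0.5, -1.7, 55], [26, -30, -5, 0, 0, -3.4, 55], [27, -32, -3, 0, 0, -3.5, 55], [27, -32, 0, 0, 0, -3.5, 55], [27, -32, 0, 0, 0, -3.5, 55]]]}}

```text
clock: 13.85
eef_pos: [0.6136, -0.2806, 0.3127]
tool_rot: [0.988, 0.151, -0.005, -0.004]
ft_force: [0.8, -0.5, -0.8]
grip_width: 0.06
```

Run:
```python
from h import *
plan([.511,.442,.31],-5.7);p=pose()[0];print(np.hypot(p[0],p[1]),np.degrees(np.arctan2(p[1],p[0])))
```

```text
tilt fix (tool rotvec deg) [-0.49  0.5   0.  ]
tcp [ 0.6136 -0.2806  0.3127] jaw -72.6 tilt 0.7 j6 2.41 turn z -66.9 then shift [ 708.8 -173.8    7.9]
0.6747639999084867 -24.57396537545391
```

{"method": "jog_arm", "body": {"deltas": [[[30, -35, 0, 0, 0, -3.9, 55], [30, -35, 0, 0, 0, -3.9, 55], [30, -35, 0, 0, 0, -3.9, 55], [30, -35, 0, 0, 0, -3.9, 55], [30, -35, 0, 0, 0, -3.9, 55]]]}}

```text
clock: 14.35
eef_pos: [0.6752, -0.0514, 0.3028]
tool_rot: [0.947, 0.322, -0.01, -0.008]
ft_force: [1.4, 0.4, -0.9]
grip_width: 0.0602
```

{"method": "jog_arm", "body": {"deltas": [[[30, -35, 0, 0, 0, -3.9, 55], [30, -35, 0, 0, 0, -3.9, 55], [30, -35, 0, 0, 0, -3.9, 55], [30, -35, 0, 0, 0, -3.9, 55], [30, -35, 0, 0, 0, -3.9, 55]]]}}

```text
clock: 14.85
eef_pos: [0.6534, 0.1866, 0.2941]
tool_rot: [0.875, 0.484, -0.015, -0.012]
ft_force: [0.6, -0.3, -0.5]
grip_width: 0.0604
```

Run:
```python
from h import *
plan([.511,.442,.31],-5.7);p=pose()[0];print(np.hypot(p[0],p[1]),np.degrees(np.arctan2(p[1],p[0])))
```

```text
tilt fix (tool rotvec deg) [-2.06  0.88  0.  ]
tcp [0.6534 0.1866 0.2941] jaw -32.1 tilt 2.24 j6 2.4 turn z -26.4 then shift [ 240.1 -167.4   -8.8]
0.679472908241352 15.937629760407352
```

{"method": "jog_arm", "body": {"deltas": [[[30, -35, 0, -0.7, 0.3, -4.2, 55], [30, -35, 0, -0.7, 0.3, -4.2, 55], [30, -35, 0, -0.7, 0.3, -4.2, 55], [30, -35, 0, 0, 0, -4.2, 55], [27, -30, 0, 0, 0, -4.2, 55]]]}}

```text
clock: 15.35
eef_pos: [0.5515, 0.3973, 0.2848]
tool_rot: [0.767, 0.642, -0.005, -0.003]
ft_force: [0.3, 1.0, -0.4]
grip_width: 0.06
```

{"method": "jog_arm", "body": {"deltas": [[[0, 0, 0, 0, 0, 0, 55], [0, 0, 0, 0, 0, 0, 55]]]}}

```text
clock: 15.55
eef_pos: [0.5464, 0.4032, 0.2813]
tool_rot: [0.763, 0.646, -0.007, -0.004]
ft_force: [-0.2, -0.5, -0.7]
grip_width: 0.0605
```

Run:
```python
from h import *
plan([.511,.4415,.1],-5.7)
```

```text
tilt fix (tool rotvec deg) [-0.85  0.37  0.  ]
tcp [0.5464 0.4032 0.2813] jaw -9.5 tilt 0.92 j6 2.37 turn z -3.8 then shift [ 35.6 -36.3 181.7]
```

{"method": "jog_arm", "body": {"deltas": [[[19, -18, 0, -0.8, 0.4, -3.8, 55], [17, -17, 10, 0, 0, 0, 55], [2, -2, 40, 0, 0, 0, 55], [0, 0, 45, 0, 0, 0, 55], [0, 0, 40, 0, 0, 0, 55]]]}}

```text
clock: 16.05
eef_pos: [0.5208, 0.4453, 0.1469]
tool_rot: [0.744, 0.668, 0.006, 0.0]
ft_force: [0.1, 0.3, -0.1]
grip_width: 0.06
```

{"method": "jog_arm", "body": {"deltas": [[[0, 0, 25, 0, 0, 0, 55], [0, 0, 0, 0, 0, 0, 55], [0, 0, 0, 0, 0, 0, 55]]]}}

```text
clock: 16.35
eef_pos: [0.5191, 0.438, 0.1114]
tool_rot: [0.746, 0.666, -0.002, 0.0]
ft_force: [-0.0, 0.6, 1.8]
grip_width: 0.0606
```

Run:
```python
from h import *
plan([.5105,.4435,.03],-5.7)
```

```text
tilt fix (tool rotvec deg) [-0.17  0.2   0.  ]
tcp [0.5191 0.438  0.1114] jaw -6.5 tilt 0.26 j6 2.38 turn z -0.8 then shift [ 4.9 -8.9 81.4]
```

{"method": "jog_arm", "body": {"deltas": [[[5, -9, 10, 0, 0, -0.8, 55], [0, 0, 25, 0, 0, 0, 55], [0, 0, 30, 0, 0, 0, 55], [0, 0, 14, 0, 0, 0, 55], [0, 0, 0, 0, 0, 0, 55]]]}}

```text
clock: 16.85
eef_pos: [0.5154, 0.4487, 0.0388]
tool_rot: [0.741, 0.671, 0.007, -0.0]
ft_force: [-1.2, 0.6, -1.5]
grip_width: 0.0602
```

Run:
```python
from h import *
plan([.5105,.4435,.0035],-5.7)
t=camera("top");cv2.imwrite("pics/t7.png",t[...,::-1])
for c in("top","side"):
 for d in masks_of("timer",c):print(c,d["conf"],d["at"],d["pixels"].sum())
```

```text
tilt fix (tool rotvec deg) [ 0.47 -0.58  0.  ]
tcp [0.5154 0.4487 0.0388] jaw -5.7 tilt 0.75 j6 2.39 turn z 0.0 then shift [-6.  -4.6 35.2]
top 0.55 [152.2, 236.0] 287
side 0.94 [374.3, 323.8] 390
side 0.53 [306.3, 352.1] 164
```

{"method": "jog_arm", "body": {"deltas": [[[-5, -4, 0, 0.5, -0.6, 0, 55], [0, 0, 0, 0, 0, 0, 55], [0, 0, 10, 0, 0, 0, 55], [0, 0, 10, 0, 0, 0, 55], [0, 0, 0, 0, 0, 0, 55]]]}}

```text
clock: 17.5
eef_pos: [0.5146, 0.4473, 0.0254]
tool_rot: [0.741, 0.671, 0.006, 0.0]
ft_force: [-0.5, -0.1, -0.9]
grip_width: 0.0603
```

Run:
```python
from h import *
plan([.5105,.4435,.0035],-5.7)
```

```text
tilt fix (tool rotvec deg) [ 0.47 -0.5   0.  ]
tcp [0.5146 0.4473 0.0254] jaw -5.7 tilt 0.68 j6 2.39 turn z 0.0 then shift [-4.3 -3.9 21.9]
```

{"method": "jog_arm", "body": {"deltas": [[[-4, -4, 0, 0.5, -0.5, 0, 55], [-2, -2, 0, 0.3, -0.3, 0, 55], [0, 0, 8, 0, 0, 0, 55], [0, 0, 6, 0, 0, 0, 55], [0, 0, 0, 0, 0, 0, 55]]]}}

```text
clock: 18.0
eef_pos: [0.5068, 0.4408, 0.0091]
tool_rot: [0.741, 0.671, -0.006, -0.0]
ft_force: [0.1, -0.6, 0.2]
grip_width: 0.0605
```

Run:
```python
from h import *
plan([.5105,.4435,.0035],-5.7)
```

```text
tilt fix (tool rotvec deg) [-0.47  0.45  0.  ]
tcp [0.5068 0.4408 0.0091] jaw -5.7 tilt 0.65 j6 2.39 turn z 0.0 then shift [3.  3.4 5.5]
```

{"method": "jog_arm", "body": {"deltas": [[[2, 2, 3, 0, 0, 0, 55], [0, 0, 2, 0, 0, 0, 55]]]}}

```text
clock: 18.2
eef_pos: [0.5094, 0.4428, 0.0039]
tool_rot: [0.741, 0.671, -0.005, -0.0]
ft_force: [-2.5, -2.0, 8.0]
grip_width: 0.0602
```

{"method": "jog_arm", "body": {"deltas": [[[0, 0, 2, 0, 0, 0, 55]]]}}

```text
clock: 18.3
eef_pos: [0.5094, 0.4428, 0.0037]
tool_rot: [0.741, 0.671, -0.005, -0.0]
ft_force: [-7.1, -5.3, 18.3]
grip_width: 0.0603
```

{"method": "jog_arm", "body": {"deltas": [[[0, 0, 2, 0, 0, 0, 55]]]}}

```text
clock: 18.4
eef_pos: [0.5094, 0.4428, 0.0038]
tool_rot: [0.741, 0.671, -0.005, -0.0]
ft_force: [-5.2, -3.2, 10.0]
grip_width: 0.0605
```

{"method": "jog_arm", "body": {"deltas": [[[0, 0, 0, 0, 0, 0, 62], [0, 0, 0, 0, 0, 0, 72], [0, 0, 0, 0, 0, 0, 85], [0, 0, 0, 0, 0, 0, 85], [0, 0, -15, 0, 0, 0, 85]]]}}

```text
clock: 18.9
eef_pos: [0.5086, 0.4422, 0.0174]
tool_rot: [0.741, 0.671, -0.007, -0.0]
ft_force: [-0.5, -0.5, -0.2]
grip_width: 0.0852
```

{"method": "jog_arm", "body": {"deltas": [[[0, 0, -40, 0, 0, 0, 85], [0, 0, -45, 0, 0, 0, 85], [0, 0, -45, 0, 0, 0, 85], [0, 0, -45, 0, 0, 0, 85], [0, 0, -45, 0, 0, 0, 85]]]}}

```text
clock: 19.4
eef_pos: [0.5079, 0.4414, 0.2414]
tool_rot: [0.741, 0.671, -0.013, -0.0]
ft_force: [0.2, 1.1, 0.5]
grip_width: 0.0852
```

{"method": "jog_arm", "body": {"deltas": [[[0, 0, -35, 0, 0, 0, 85], [-10, 12, -20, 0, 0, 1.2, 85], [-27, 32, 0, 0, 0, 3.5, 85], [-30, 35, 0, 0, 0, 3.9, 85], [-30, 35, 0, 0, 0, 3.9, 85]]]}}

```text
clock: 19.9
eef_pos: [0.6038, 0.3326, 0.3179]
tool_rot: [0.808, 0.589, 0.001, -0.0]
ft_force: [-0.6, 0.4, -0.0]
grip_width: 0.085
```

Run:
```python
from h import *
plan([.5238,-.44,.31],98);p=pose()[0];print(np.hypot(p[0],p[1]),np.degrees(np.arctan2(p[1],p[0])))
t=camera("top");cv2.imwrite("pics/t8.png",t[...,::-1]);s=camera("side");cv2.imwrite("pics/s8.png",s[...,::-1])
for c in("top","side"):
 for d in masks_of("timer",c):print(c,d["conf"],d["at"],d["pixels"].sum())
print(proj("side",[.51,.442,.02]),proj("top",[.51,.442,.02]))
```

```text
tilt fix (tool rotvec deg) [ 0.05 -0.1   0.  ]
tcp [0.6038 0.3326 0.3179] jaw -17.9 tilt 0.11 j6 2.39 turn z 64.1 then shift [-186.7  753.9    6.7]
0.6893003507865435 28.84642825529709
side 0.77 [266.1, 194.6] 148
[263.97342316 192.87669414] [153.75303033 237.73115722]
```

{"method": "jog_arm", "body": {"deltas": [[[-30, 35, 0, 0, 0, 3.7, 85], [-30, 35, 0, 0, 0, 3.7, 85], [-30, 35, 0, 0, 0, 3.7, 85], [-30, 35, 0, 0, 0, 3.7, 85], [-30, 35, 0, 0, 0, 3.7, 85]]]}}

```text
clock: 20.6
eef_pos: [0.6946, 0.1331, 0.3177]
tool_rot: [0.889, 0.457, 0.0, -0.003]
ft_force: [0.6, 0.7, 0.9]
grip_width: 0.0852
```

{"method": "jog_arm", "body": {"deltas": [[[-30, 35, 0, 0, 0, 3.7, 85], [-30, 35, 0, 0, 0, 3.7, 85], [-30, 35, 0, 0, 0, 3.7, 85], [-30, 35, 0, 0, 0, 3.7, 85], [-30, 35, 0, 0, 0, 3.7, 85]]]}}

```text
clock: 21.1
eef_pos: [0.7204, -0.092, 0.3169]
tool_rot: [0.951, 0.31, -0.0, -0.004]
ft_force: [0.9, -0.2, -0.8]
grip_width: 0.0848
```

Run:
```python
from h import *
plan([.5238,-.44,.25],98);p=pose()[0];print(np.hypot(p[0],p[1]),np.degrees(np.arctan2(p[1],p[0])))
t=camera("top");cv2.imwrite("pics/t9.png",t[...,::-1]);s=camera("side");cv2.imwrite("pics/s9.png",s[...,::-1])
r=lambda a,f:cv2.resize(a,None,fx=f,fy=f,interpolation=cv2.INTER_CUBIC)
z=np.hstack([r(t[195:305,390:480],4.4),r(s[290:400,325:415],4.4)])
cv2.imwrite("pics/g9.png",z[...,::-1])
for d in masks_of("timer","top"):
  ys,xs=np.nonzero(d["pixels"]);W=np.array([atz("top",(a,b),.022)[:2]*1000 for a,b in zip(xs,ys)],np.float32)
  print(d["conf"],len(xs),W.mean(0).round(1),cv2.minAreaRect(W))
for d in masks_of("carton","top"):
  ys,xs=np.nonzero(d["pixels"]);W=np.array([atz("top",(a,b),.09)[:2]*1000 for a,b in zip(xs,ys)],np.float32)
  print(d["conf"],len(xs),W.mean(0).round(1),cv2.minAreaRect(W))
```

```text
tilt fix (tool rotvec deg) [-0.46 -0.14  0.  ]
tcp [ 0.7204 -0.092   0.3169] jaw -53.9 tilt 0.48 j6 2.38 turn z 28.1 then shift [-243.   317.8   64.6]
0.7262899232407375 -7.278153603649825
0.77 439 [508.  438.8] ((508.15936279296875, 438.90386962890625), (65.71627807617188, 62.150691986083984), 84.26927947998047)
0.58 188 [ 375.6 -309.4] ((376.54730224609375, -312.79388427734375), (50.692420959472656, 59.6084098815918), 89.96739959716797)
0.96 827 [ 520.9 -430.6] ((521.0741577148438, -430.49462890625), (94.85848236083984, 74.65536499023438), 6.987897872924805)
0.93 1584 [ 355.8 -448.4] ((355.78533935546875, -448.77130126953125), (97.0185546875, 137.89407348632812), 47.00240707397461)
0.9 390 [ 600.  -518.1] ((599.3258666992188, -518.663330078125), (47.6682243347168, 72.87744140625), 51.54958724975586)
```

View pics/g9.png

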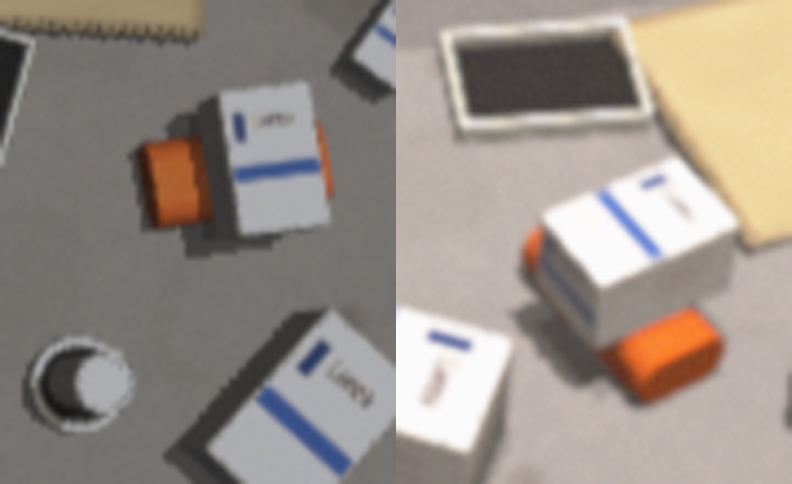

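{"method": "jog_arm", "body": {"deltas": [[[-28, 13, 0, 0, 0, 3.2, 85], [-39, 21, 0, 0, 0, 3.5, 85], [-38, 24, 0, 0, 0, 3.5, 85], [-36, 27, 0, 0, 0, 3.5, 85], [-34, 29, 0, 0, 0, 3.5, 85]]]}}

```text
clock: 21.8
eef_pos: [0.6264, -0.2596, 0.3138]
tool_rot: [0.984, 0.176, -0.0, -0.007]
ft_force: [0.1, -0.6, 0.7]
grip_width: 0.085
```

{"method": "jog_arm", "body": {"deltas": [[[-31, 31, 10, 0, 0, 3.5, 85], [-29, 33, 15, 0, 0, 3.5, 85], [-25, 33, 20, 0, 0, 3.5, 85], [-10, 15, 10, 0, 0, 0, 85], [0, 0, 0, 0, 0, 0, 85]]]}}

```text
clock: 22.3
eef_pos: [0.5672, -0.3879, 0.2595]
tool_rot: [0.996, 0.089, 0.002, -0.007]
ft_force: [-0.5, 1.1, -0.3]
grip_width: 0.0849
```

Run:
```python
from h import *
X,e=tri((379.9,341.0),(452.3,231.1));print(X.round(4),e)
plan([.5225,-.439,.15],97.5);p=pose()[0]
t=cv2.imread("pics/t9.png")
o=cv2.inRange(cv2.cvtColor(t,cv2.COLOR_BGR2HSV),(3,120,60),(18,255,255));o[:, :415]=0;o[:,480:]=0;o[:215]=0;o[255:]=0
ys,xs=np.nonzero(o);W=np.array([atz("top",(a,b),.03)[:2]*1000 for a,b in zip(xs,ys)],np.float32);print("orange",len(xs),cv2.minAreaRect(W),W.min(0),W.max(0))
```

```text
[ 0.5245 -0.4413  0.085 ] 0.001969421160344218
tilt fix (tool rotvec deg) [-0.73 -0.29  0.  ]
tcp [ 0.5672 -0.3879  0.2595] jaw -79.8 tilt 0.79 j6 2.36 turn z 2.7 then shift [-51.5  46.3 108.7]
orange 274 ((521.4732055664062, -432.12249755859375), (58.3354377746582, 123.80123901367188), 9.321834564208984) [ 483.9846 -496.0653] [ 550.4038  -367.12833]
```

{"method": "jog_arm", "body": {"deltas": [[[-26, 23, 5, -0.4, -0.2, 2.7, 85], [-26, 23, 15, -0.3, -0.2, 0, 85], [0, 0, 35, 0, 0, 0, 85], [0, 0, 35, 0, 0, 0, 85], [0, 0, 0, 0, 0, 0, 85]]]}}

```text
clock: 22.8
eef_pos: [0.534, -0.4296, 0.1731]
tool_rot: [0.997, 0.077, 0.004, 0.001]
ft_force: [0.4, 0.4, -0.6]
grip_width: 0.0848
```

Run:
```python
from h import *
plan([.5235,-.4395,.048],97.5)
```

```text
tilt fix (tool rotvec deg) [ 0.12 -0.44  0.  ]
tcp [ 0.534  -0.4296  0.1731] jaw -81.2 tilt 0.46 j6 2.31 turn z 1.3 then shift [-12.7   8.2 125. ]
```

{"method": "jog_arm", "body": {"deltas": [[[-12, 8, 0, 0, -0.4, 1.3, 85], [0, 0, 20, 0, 0, 0, 85], [0, 0, 25, 0, 0, 0, 85], [0, 0, 0, 0, 0, 0, 85], [0, 0, 0, 0, 0, 0, 85]]]}}

```text
clock: 23.3
eef_pos: [0.5323, -0.438, 0.1412]
tool_rot: [0.998, 0.07, 0.007, 0.007]
ft_force: [0.4, 1.2, 0.3]
grip_width: 0.0851
```

Run:
```python
from h import *
plan([.5235,-.4395,.048],97.5)
```

```text
tilt fix (tool rotvec deg) [ 0.82 -0.7   0.  ]
tcp [ 0.5323 -0.438   0.1412] jaw -82.0 tilt 1.08 j6 2.31 turn z 0.5 then shift [-10.1  -1.   93.1]
```

{"method": "jog_arm", "body": {"deltas": [[[-10, -2, 5, 0.8, -0.7, 0.5, 85], [0, 0, 20, 0, 0, 0, 85], [0, 0, 25, 0, 0, 0, 85], [0, 0, 20, 0, 0, 0, 85], [0, 0, 0, 0, 0, 0, 85]]]}}

```text
clock: 23.8
eef_pos: [0.5251, -0.4415, 0.0808]
tool_rot: [0.998, 0.065, 0.005, 0.005]
ft_force: [-0.4, 1.7, -1.0]
grip_width: 0.0851
```

Run:
```python
from h import *
plan([.5235,-.4395,.048],97.5)
```

```text
tilt fix (tool rotvec deg) [ 0.61 -0.48  0.  ]
tcp [ 0.5251 -0.4415  0.0808] jaw -82.6 tilt 0.77 j6 2.31 turn z -0.1 then shift [-1.6 -2.5 32.7]
```

{"method": "jog_arm", "body": {"deltas": [[[-2, -2, 8, 0.6, -0.5, 0, 85], [0, 0, 12, 0, 0, 0, 85], [0, 0, 10, 0, 0, 0, 85], [0, 0, 0, 0, 0, 0, 85]]]}}

```text
clock: 24.2
eef_pos: [0.5242, -0.4421, 0.0537]
tool_rot: [0.998, 0.064, 0.002, 0.002]
ft_force: [0.1, 0.1, -1.0]
grip_width: 0.0849
```

Run:
```python
from h import *
plan([.5235,-.4395,.048],97.5)
```

```text
tilt fix (tool rotvec deg) [ 0.23 -0.17  0.  ]
tcp [ 0.5242 -0.4421  0.0537] jaw -82.7 tilt 0.29 j6 2.31 turn z -0.2 then shift [-0.4 -2.6  5.7]
```

Next I'll centre, take the last few mm down and close.

{"method": "jog_arm", "body": {"deltas": [[[0, -2, 4, 0, 0, 0, 85], [0, 0, 2, 0, 0, 0, 72], [0, 0, 0, 0, 0, 0, 64], [0, 0, 0, 0, 0, 0, 64]]]}}

```text
clock: 24.6
eef_pos: [0.5244, -0.44, 0.0479]
tool_rot: [0.998, 0.064, 0.002, 0.002]
ft_force: [0.5, 0.3, -0.4]
grip_width: 0.0642
```

{"method": "jog_arm", "body": {"deltas": [[[0, 0, 0, 0, 0, 0, 58], [0, 0, 0, 0, 0, 0, 52], [0, 0, 0, 0, 0, 0, 52], [0, 0, 0, 0, 0, 0, 52]]]}}

```text
clock: 25.0
eef_pos: [0.5248, -0.4402, 0.0487]
tool_rot: [0.998, 0.064, 0.002, 0.003]
ft_force: [0.1, -0.2, -1.0]
grip_width: 0.0592
```

Run:
```python
from h import *
plan([.5235,-.4395,.048],97.5)
```

```text
tilt fix (tool rotvec deg) [ 0.32 -0.26  0.  ]
tcp [ 0.5248 -0.4402  0.0487] jaw -82.6 tilt 0.42 j6 2.32 turn z -0.1 then shift [-1.2 -0.9  0.7]
```

{"method": "jog_arm", "body": {"deltas": [[[0, 0, -8, 0, 0, 0, 52], [0, 0, -20, 0, 0, 0, 52], [0, 0, -25, 0, 0, 0, 52], [0, 0, -10, 0, 0, 0, 52], [0, 0, 0, 0, 0, 0, 52]]]}}

```text
clock: 25.5
eef_pos: [0.5236, -0.4395, 0.1135]
tool_rot: [0.998, 0.064, 0.001, 0.002]
ft_force: [0.5, 0.1, -0.2]
grip_width: 0.0594
```

Run:
```python
from h import *
plan([.5685,-.2393,.115],73.9)
t=camera("top");s=camera("side")
r=lambda a,f:cv2.resize(a,None,fx=f,fy=f,interpolation=cv2.INTER_CUBIC)
z=np.hstack([r(t[195:275,390:480],4.4),r(s[290:370,325:415],4.4)])
cv2.imwrite("pics/g10.png",z[...,::-1])
```

```text
tilt fix (tool rotvec deg) [ 0.21 -0.14  0.  ]
tcp [ 0.5236 -0.4395  0.1135] jaw -82.6 tilt 0.25 j6 2.32 turn z 23.5 then shift [ -12.4 -204.8   -2. ]
```

View pics/g10.png

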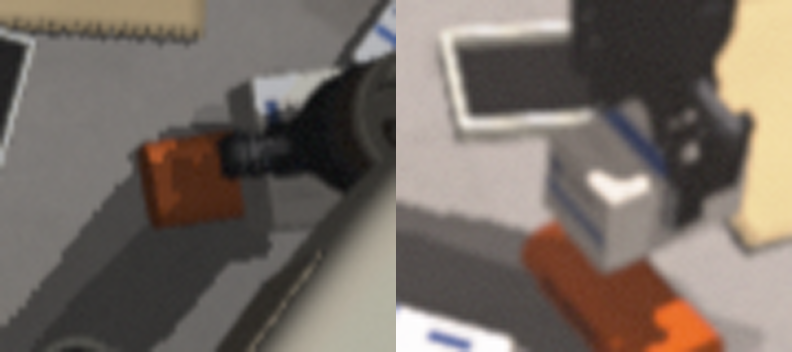

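{"method": "jog_arm", "body": {"deltas": [[[9, -24, 0, 0, 0, 4, 52], [8, -35, 0, 0, 0, 5, 52], [5, -37, 0, 0, 0, 5, 52], [2, -37, 0, 0, 0, 5, 52], [0, -37, 0, 0, 0, 4.5, 52]]]}}

```text
clock: 26.1
eef_pos: [0.5516, -0.2682, 0.1032]
tool_rot: [0.988, -0.154, -0.004, -0.0]
ft_force: [0.4, 0.2, -0.8]
grip_width: 0.0594
```

{"method": "jog_arm", "body": {"deltas": [[[0, -15, 0, 0, 0, 0, 52], [0, 0, 0, 0, 0, 0, 52], [0, 0, 0, 0, 0, 0, 52]]]}}

```text
clock: 26.4
eef_pos: [0.5547, -0.2471, 0.0992]
tool_rot: [0.989, -0.151, -0.008, -0.002]
ft_force: [-0.5, 0.1, -0.8]
grip_width: 0.0591
```

Run:
```python
from h import *
plan([.5685,-.2393,.06],73.9)
```

```text
tilt fix (tool rotvec deg) [-0.08  0.93  0.  ]
tcp [ 0.5547 -0.2471  0.0992] jaw -107.3 tilt 0.93 j6 3.03 turn z -1.2 then shift [ 11.8 -11.2  39.1]
```

{"method": "jog_arm", "body": {"deltas": [[[11, -10, 0, 0, 0.9, -1.2, 52], [1, -1, 0, 0, 0, 0, 52], [0, 0, 15, 0, 0, 0, 52], [0, 0, 20, 0, 0, 0, 52], [0, 0, 0, 0, 0, 0, 52]]]}}

```text
clock: 26.9
eef_pos: [0.5708, -0.2446, 0.0626]
tool_rot: [0.99, -0.142, 0.001, 0.0]
ft_force: [-0.1, 0.5, -1.5]
grip_width: 0.0595
```

Run:
```python
from h import *
plan([.5685,-.2393,.0177],73.9)
```

```text
tilt fix (tool rotvec deg) [-0.02 -0.16  0.  ]
tcp [ 0.5708 -0.2446  0.0626] jaw -106.3 tilt 0.16 j6 3.02 turn z -0.2 then shift [-3.8 -4.5 44.9]
```

{"method": "jog_arm", "body": {"deltas": [[[-4, -5, 3, 0, 0, 0, 52], [0, 0, 12, 0, 0, 0, 52], [0, 0, 8, 0, 0, 0, 52], [0, 0, 0, 0, 0, 0, 52], [0, 0, 0, 0, 0, 0, 52]]]}}

```text
clock: 27.4
eef_pos: [0.5692, -0.2403, 0.0397]
tool_rot: [0.99, -0.143, 0.003, 0.001]
ft_force: [-0.1, 0.2, -0.2]
grip_width: 0.0595
```

Run:
```python
from h import *
plan([.5685,-.2393,.0177],73.9)
s=camera("side");cv2.imwrite("pics/g11.png",cv2.resize(s[270:350,310:420],None,fx=7,fy=7,interpolation=cv2.INTER_CUBIC)[...,::-1])
```

```text
tilt fix (tool rotvec deg) [ 0.02 -0.33  0.  ]
tcp [ 0.5692 -0.2403  0.0397] jaw -106.4 tilt 0.33 j6 3.03 turn z -0.3 then shift [-1.1 -0.7 22. ]
```

View pics/g11.png

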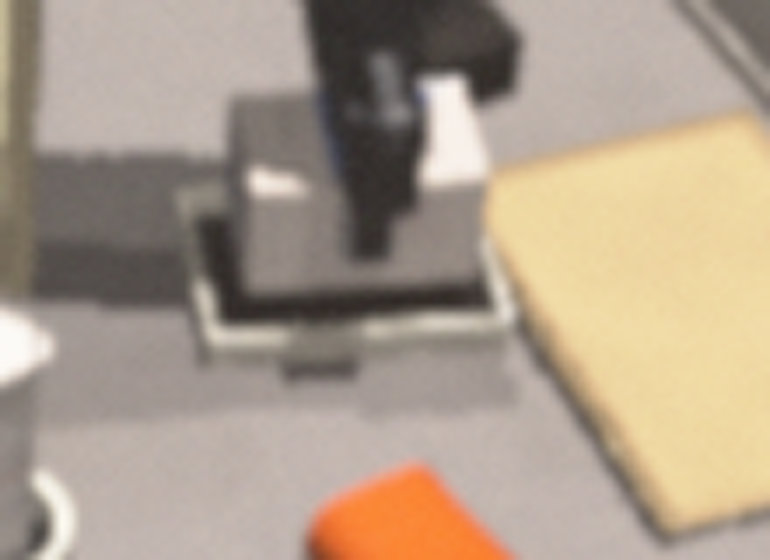

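{"method": "jog_arm", "body": {"deltas": [[[-3, -1, 4, 0, 0, 0, 52], [0, 0, 6, 0, 0, 0, 52], [0, 0, 5, 0, 0, 0, 52], [0, 0, 0, 0, 0, 0, 52]]]}}

```text
clock: 27.85
eef_pos: [0.5671, -0.2385, 0.0245]
tool_rot: [0.99, -0.143, 0.004, 0.001]
ft_force: [-0.5, -0.4, -1.0]
grip_width: 0.0596
```

{"method": "jog_arm", "body": {"deltas": [[[0, 0, 3, 0, 0, 0, 52], [0, 0, 2, 0, 0, 0, 52]]]}}

```text
clock: 28.05
eef_pos: [0.5673, -0.2386, 0.0193]
tool_rot: [0.99, -0.143, 0.004, 0.001]
ft_force: [-0.2, 0.8, -0.8]
grip_width: 0.0592
```

{"method": "jog_arm", "body": {"deltas": [[[0, 0, 2, 0, 0, 0, 52]]]}}

```text
clock: 28.15
eef_pos: [0.5677, -0.2387, 0.0173]
tool_rot: [0.99, -0.143, 0.004, 0.001]
ft_force: [1.3, 0.5, 11.6]
grip_width: 0.0594
```

{"method": "jog_arm", "body": {"deltas": [[[0, 0, 0, 0, 0, 0, 62], [0, 0, 0, 0, 0, 0, 72], [0, 0, 0, 0, 0, 0, 85], [0, 0, 0, 0, 0, 0, 85], [0, 0, -20, 0, 0, 0, 85]]]}}

```text
clock: 28.65
eef_pos: [0.5657, -0.2379, 0.0352]
tool_rot: [0.99, -0.143, 0.002, 0.0]
ft_force: [0.1, -1.4, -0.1]
grip_width: 0.0847
```

{"method": "jog_arm", "body": {"deltas": [[[0, 0, -40, 0, 0, 0, 85], [0, 0, -40, 0, 0, 0, 85], [0, 0, -30, 0, 0, 0, 85], [0, 0, 0, 0, 0, 0, 85]]]}}

```text
clock: 29.05
eef_pos: [0.5656, -0.238, 0.1507]
tool_rot: [0.99, -0.143, 0.003, 0.0]
ft_force: [-0.2, -0.4, 0.6]
grip_width: 0.0851
```

Run:
```python
from h import *
t=camera("top");cv2.imwrite("pics/t12.png",t[...,::-1]);s=camera("side");cv2.imwrite("pics/s12.png",s[...,::-1])
for c in("top","side"):
 for d in masks_of("carton",c):print(c,d["conf"],np.round(d["at"],1),d["pixels"].sum())
 im={"top":t,"side":s}[c]
 o=cv2.inRange(cv2.cvtColor(im,cv2.COLOR_RGB2HSV),(3,120,60),(18,255,255));o=cv2.morphologyEx(o,cv2.MORPH_OPEN,np.ones((3,3)))
 n,l,st,ce=cv2.connectedComponentsWithStats(o);k=1+np.argmax(st[1:,4]);print(st[k],ce[k])
 ys,xs=np.nonzero(l==k);W=np.array([atz(c,(a,b),.033)[:2]*1000 for a,b in zip(xs,ys)],np.float32);print("orange",c,W.mean(0),cv2.minAreaRect(W))
plan([.52,-.436,.15],97.5)
```

```text
top 0.9 [479.7 203.8] 349
top 0.67 [372.6 220.9] 237
top 0.62 [460.3 289.3] 1616
[435 222  31  23 558] [449.48924731 233.28136201]
orange top [ 522.0283  -448.67282] ((522.4264526367188, -446.79449462890625), (57.76908874511719, 93.32589721679688), 8.13437557220459)
side 0.84 [322.6 381.9] 2428
side 0.8 [429.  378.7] 643
side 0.59 [359.3 300.7] 995
[ 354  337   45   44 1043] [375.97123682 358.60402685]
orange side [ 515.6905 -448.6455] ((514.8859252929688, -445.2430419921875), (66.64469909667969, 138.37539672851562), 8.471994400024414)
tilt fix (tool rotvec deg) [-0.06  0.4   0.  ]
tcp [ 0.5619 -0.2364  0.1438] jaw -106.4 tilt 0.41 j6 3.03 turn z -23.9 then shift [-67.6 192.4  -6.5]
```

```bash
cat > fit.py <<'E'
from h import *
from scipy.optimize import minimize
def omask(f):
    im=cv2.imread(f);o=cv2.inRange(cv2.cvtColor(im,cv2.COLOR_BGR2HSV),(1,100,40),(20,255,255));o=cv2.morphologyEx(o,cv2.MORPH_OPEN,np.ones((2,2)))
    n,l,st,ce=cv2.connectedComponentsWithStats(o);return (l==1+np.argmax(st[1:,4])).astype(np.uint8)
def box(c,v,z0=0):
    B=np.array([[a*.0305,b*.06,h] for a in(-1,1) for b in(-1,1) for h in(z0,z0+.035)])
    B[:,:2]=B[:,:2]@R.from_euler("z",v[2],degrees=True).as_matrix()[:2,:2].T+v[:2]
    h=cv2.convexHull(proj(c,B).astype(np.float32));m=np.zeros((480,640),np.uint8);m8=cv2.fillConvexPoly(np.zeros((1920,2560),np.uint8),np.round((h+.5)*4-.5).astype(np.int32),255)
    return cv2.resize(m8,(640,480),interpolation=cv2.INTER_AREA)/255.
def fit(ms,v0,z0=0):
    f=lambda u:sum(np.abs(box(c,(u[0]/100,u[1]/100,u[2]*5),z0)-m).sum() for c,m in ms.items())
    u0=np.array([v0[0]*100,v0[1]*100,v0[2]/5]);r=minimize(f,u0,method="Nelder-Mead",options=dict(initial_simplex=u0+np.vstack([np.zeros(3),np.eye(3)])))
    return r.x/[100,100,.2],r.fun,{c:int(m.sum()) for c,m in ms.items()}
E
python3 - <<'E'
from fit import *
s=omask("pics/s12.png");t=omask("pics/t12.png")
print(fit({"side":s},(.52,-.436,8)));print(fit({"top":t},(.52,-.436,8)))
ys,xs=np.nonzero(t);print(xs.min(),xs.max(),ys.min(),ys.max())
E
```

```text
(array([ 0.52693608, -0.43757995,  7.18102095]), np.float64(231.89803921568625), {'side': 1079})
(array([ 0.51937161, -0.44406081,  8.87998532]), np.float64(318.7176470588235), {'top': 573})
436 466 223 245
```

{"method": "jog_arm", "body": {"deltas": [[[-25, 0, -15, 0, 0, -4, 85], [-42, 0, -15, 0, 0, -5, 85], [-42, 4, -10, 0, 0, -5, 85], [-42, 8, 0, 0, 0, -5, 85], [-30, 10, 0, 0, 0, -5, 85]]]}}

```text
clock: 29.75
eef_pos: [0.4559, -0.2556, 0.1977]
tool_rot: [0.995, 0.07, 0.074, 0.021]
ft_force: [1.9, -0.9, 1.6]
grip_width: 0.0853
```

Run:
```python
from fit import *
for c in("side","top"): cv2.imwrite(f"pics/{c}13.png",camera(c)[...,::-1])
s=omask("pics/side13.png");t=omask("pics/top13.png")
print(fit({"side":s},(.52,-.436,8)));print(fit({"top":t},(.52,-.436,8)));a=fit({"top":t,"side":s},(.52,-.436,8));print(a)
for d in masks_of("carton","top"):
  ys,xs=np.nonzero(d["pixels"]);W=np.array([atz("top",(p,q),.059)[:2]*1000 for p,q in zip(xs,ys)],np.float32);print(d["conf"],len(xs),cv2.minAreaRect(W))
plan([a[0][0],a[0][1],.15],90+a[0][2])
```

```text
(array([ 0.52693608, -0.43757995,  7.18102095]), np.float64(236.89803921568625), {'side': 1074})
(array([ 0.51813872, -0.43688922, 10.01060577]), np.float64(102.40392156862745), {'top': 789})
(array([ 0.51962728, -0.43745996,  6.32275391]), np.float64(373.6823529411764), {'top': 789, 'side': 1074})
0.83 398 ((605.4659423828125, -529.5711059570312), (48.56342315673828, 76.0073471069336), 53.04262924194336)
0.74 752 ((564.211181640625, -236.08798217773438), (66.10174560546875, 102.20893859863281), 73.16266632080078)
0.74 412 ((336.1422424316406, -492.94677734375), (44.27047348022461, 129.6122283935547), 64.96966552734375)
tilt fix (tool rotvec deg) [ 2.13 -6.21  0.  ]
tcp [ 0.4383 -0.2516  0.1906] jaw -82.5 tilt 6.58 j6 2.47 turn z 1.2 then shift [ 54.8 192.1  53.7]
```

{"method": "jog_arm", "body": {"deltas": [[[0, 0, -5, 1.2, -4, 0, 85], [0, 0, -5, 0.9, -2.2, 0, 85], [0, 0, 0, 0, 0, -8.3, 85], [0, 0, 0, 0, 0, -8.3, 85], [0, 0, 0, 0, 0, -8.3, 85]]]}}

```text
clock: 30.4
eef_pos: [0.4305, -0.2481, 0.1923]
tool_rot: [0.958, 0.286, -0.01, -0.008]
ft_force: [0.0, -0.2, -0.1]
grip_width: 0.0851
```

{"method": "jog_arm", "body": {"deltas": [[[0, 0, 0, 0, 0, -8.3, 85], [0, 0, 0, 0, 0, -8.3, 85], [0, 0, 0, 0, 0, -8.3, 85], [0, 0, 0, 0, 0, -8.3, 85], [0, 0, 0, 0, 0, -8.3, 85]]]}}

```text
clock: 30.9
eef_pos: [0.4214, -0.2424, 0.1798]
tool_rot: [0.787, 0.616, -0.013, -0.027]
ft_force: [-0.4, 0.4, 0.0]
grip_width: 0.0849
```

{"method": "jog_arm", "body": {"deltas": [[[0, 0, 0, 0, 0, -8.3, 85], [0, 0, 0, 0, 0, -8.3, 85], [0, 0, 0, 0, 0, -4, 85], [0, 0, 0, 0, 0, 0, 85]]]}}

```text
clock: 31.3
eef_pos: [0.414, -0.2377, 0.1703]
tool_rot: [0.659, 0.751, -0.011, -0.041]
ft_force: [-0.6, 0.0, -0.6]
grip_width: 0.0852
```

Run:
```python
from h import *
plan([.5195,-.4372,.10],8.5)
```

```text
tilt fix (tool rotvec deg) [-4.   -2.73  0.  ]
tcp [ 0.414  -0.2377  0.1703] jaw 7.6 tilt 4.85 j6 0.92 turn z -0.9 then shift [-215.8   79.6   54.5]
```

{"method": "jog_arm", "body": {"deltas": [[[0, 0, -15, -4, -2.7, -0.9, 85], [-25, 9, -10, 0, 0, 0, 85], [-40, 14, -3, 0, 0, 0, 85], [-40, 14, -3, 0, 0, 0, 85], [-40, 14, -3, 0, 0, 0, 85]]]}}

```text
clock: 31.8
eef_pos: [0.4768, -0.367, 0.1914]
tool_rot: [0.655, 0.756, -0.001, -0.016]
ft_force: [1.2, -1.2, -0.8]
grip_width: 0.085
```

{"method": "jog_arm", "body": {"deltas": [[[-35, 12, 0, 0, 0, 0, 85], [-15, 5, 0, 0, 0, 0, 85], [0, 0, 0, 0, 0, 0, 85], [0, 0, 0, 0, 0, 0, 85]]]}}

```text
clock: 32.2
eef_pos: [0.4995, -0.4176, 0.1808]
tool_rot: [0.659, 0.752, -0.002, -0.023]
ft_force: [0.1, 0.4, 0.8]
grip_width: 0.0852
```

Run:
```python
from h import *
plan([.5195,-.4372,.08],8.5)
```

```text
tilt fix (tool rotvec deg) [-1.87 -1.8   0.  ]
tcp [ 0.4995 -0.4176  0.1808] jaw 7.6 tilt 2.6 j6 0.74 turn z -0.9 then shift [-25.6  20.2  99.4]
```

{"method": "jog_arm", "body": {"deltas": [[[-10, 8, 5, -1.9, -1.8, -0.9, 85], [-12, 9, 15, -0.4, -0.4, 0, 85], [0, 0, 30, 0, 0, 0, 85], [0, 0, 30, 0, 0, 0, 85], [0, 0, 0, 0, 0, 0, 85]]]}}

```text
clock: 32.7
eef_pos: [0.5171, -0.4303, 0.0972]
tool_rot: [0.653, 0.758, 0.001, 0.002]
ft_force: [-0.0, 0.7, -1.9]
grip_width: 0.0853
```

Run:
```python
from h import *
plan([.5195,-.4372,.05],8.5)
```

```text
tilt fix (tool rotvec deg) [0.26 0.1  0.  ]
tcp [ 0.5171 -0.4303  0.0972] jaw 8.5 tilt 0.28 j6 0.73 turn z -0.0 then shift [-7.1  1.1 47.2]
```

{"method": "jog_arm", "body": {"deltas": [[[-7, 1, 10, 0, 0, 0, 85], [0, 0, 20, 0, 0, 0, 85], [0, 0, 17, 0, 0, 0, 85], [0, 0, 10, 0, 0, 0, 85], [0, 0, 0, 0, 0, 0, 85]]]}}

```text
clock: 33.2
eef_pos: [0.5215, -0.4376, 0.0443]
tool_rot: [0.653, 0.758, 0.001, 0.005]
ft_force: [0.1, 0.1, 0.8]
grip_width: 0.0854
```

Run:
```python
from h import *
plan([.5195,-.4372,.012],8.5)
```

```text
tilt fix (tool rotvec deg) [0.49 0.39 0.  ]
tcp [ 0.5215 -0.4376  0.0443] jaw 8.5 tilt 0.63 j6 0.72 turn z 0.0 then shift [ 0.9 -2.2 32.3]
```

{"method": "jog_arm", "body": {"deltas": [[[1, -3, 8, 0.5, 0.4, 0, 85], [0, 0, 12, 0, 0, 0, 85], [0, 0, 10, 0, 0, 0, 85], [0, 0, 2, 0, 0, 0, 80], [0, 0, 0, 0, 0, 0, 66]]]}}

```text
clock: 33.7
eef_pos: [0.5199, -0.4386, 0.0129]
tool_rot: [0.653, 0.758, -0.0, 0.002]
ft_force: [-0.2, 0.6, -0.5]
grip_width: 0.0675
```

Run:
```python
from h import *
plan([.5195,-.4372,.012],8.5)
```

```text
tilt fix (tool rotvec deg) [0.14 0.17 0.  ]
tcp [ 0.5199 -0.4386  0.0129] jaw 8.5 tilt 0.23 j6 0.72 turn z 0.0 then shift [ 1.4 -0.2  0.9]
```

{"method": "jog_arm", "body": {"deltas": [[[0, 0, 1, 0, 0, 0, 58], [0, 0, 0, 0, 0, 0, 50], [0, 0, 0, 0, 0, 0, 50], [0, 0, 0, 0, 0, 0, 50], [0, 0, 0, 0, 0, 0, 50]]]}}

```text
clock: 34.2
eef_pos: [0.5208, -0.439, 0.0141]
tool_rot: [0.653, 0.758, 0.0, 0.003]
ft_force: [-1.0, -0.3, -0.9]
grip_width: 0.0572
```

{"method": "jog_arm", "body": {"deltas": [[[0, 0, -10, 0, 0, 0, 50], [0, 0, -25, 0, 0, 0, 50], [0, 0, -30, 0, 0, 0, 50], [0, 0, 0, 0, 0, 0, 50]]]}}

```text
clock: 34.6
eef_pos: [0.5195, -0.438, 0.0808]
tool_rot: [0.653, 0.758, 0.0, 0.001]
ft_force: [0.5, -0.7, -0.8]
grip_width: 0.0577
```

Run:
```python
from fit import *
plan([.372,.309,.31],10.4)
for c in("side","top"): cv2.imwrite(f"pics/{c}14.png",camera(c)[...,::-1])
s=omask("pics/side14.png")
p=pose()[0]
for z0 in(.04,.05,.06,.07): print(z0,fit({"side":s},(p[0],p[1],8.5),z0)[:2])
```

```text
tilt fix (tool rotvec deg) [0.11 0.12 0.  ]
tcp [ 0.5195 -0.438   0.0808] jaw 8.5 tilt 0.16 j6 0.72 turn z -1.9 then shift [ 760.9   -9.8 -230.8]
0.04 (array([  0.55232738,  -0.41697389, -14.38116329]), np.float64(572.0235294117647))
0.05 (array([  0.54820888,  -0.43345058, -32.08077099]), np.float64(508.078431372549))
0.06 (array([ 0.52775889, -0.43265813,  3.94648886]), np.float64(661.6509803921568))
0.07 (array([  0.53903166,  -0.44721648, -31.70840213]), np.float64(540.4039215686274))
```

{"method": "jog_arm", "body": {"deltas": [[[0, 0, -30, 0, 0, -1.9, 50], [0, 0, -45, 0, 0, 0, 50], [0, 0, -45, 0, 0, 0, 50], [0, 0, -45, 0, 0, 0, 50], [0, 0, -45, 0, 0, 0, 50]]]}}

```text
clock: 35.2
eef_pos: [0.5125, -0.4323, 0.2737]
tool_rot: [0.639, 0.769, 0.0, -0.02]
ft_force: [1.0, -1.5, -0.6]
grip_width: 0.0572
```

{"method": "jog_arm", "body": {"deltas": [[[10, 0, -25, 0, 0, 0, 50], [25, 0, -5, 0, 0, 0, 50]]]}}

```text
clock: 35.4
eef_pos: [0.508, -0.4015, 0.3084]
tool_rot: [0.641, 0.768, -0.0, -0.017]
ft_force: [0.4, -0.4, -1.0]
grip_width: 0.0578
```

Run:
```python
from h import *
plan([.372,.309,.32],10.4)
```

```text
tilt fix (tool rotvec deg) [-1.25 -1.46  0.  ]
tcp [ 0.508  -0.4015  0.3084] jaw 10.3 tilt 1.92 j6 0.72 turn z -0.1 then shift [723.4  -5.7   7.1]
```

{"method": "jog_arm", "body": {"deltas": [[[35, 0, -5, -0.5, -0.5, 0, 50], [42, 0, -2, -0.3, -0.3, 0, 50], [42, 0, -2, 0, 0, 0, 50], [42, 0, -2, 0, 0, 0, 50], [42, 0, -2, 0, 0, 0, 50]]]}}

```text
clock: 35.9
eef_pos: [0.4694, -0.1977, 0.3175]
tool_rot: [0.643, 0.766, -0.0, -0.011]
ft_force: [0.4, 0.2, -0.5]
grip_width: 0.0574
```

Run:
```python
from h import *
plan([.372,.309,.32],10.4)
```

```text
tilt fix (tool rotvec deg) [-0.83 -0.99  0.  ]
tcp [ 0.4694 -0.1977  0.3175] jaw 10.0 tilt 1.29 j6 0.99 turn z -0.4 then shift [515.9  -4.3   6.5]
```

{"method": "jog_arm", "body": {"deltas": [[[42, 0, -1, -0.4, -0.5, -0.4, 50], [44, 0, -1, -0.3, -0.3, 0, 50], [44, 0, -1, 0, 0, 0, 50], [44, 0, -1, 0, 0, 0, 50], [44, 0, -1, 0, 0, 0, 50]]]}}

```text
clock: 36.4
eef_pos: [0.4247, 0.0249, 0.3179]
tool_rot: [0.641, 0.767, -0.002, -0.007]
ft_force: [1.6, 0.3, -0.1]
grip_width: 0.0573
```

{"method": "jog_arm", "body": {"deltas": [[[44, 0, -1, 0, 0, 0, 50], [44, 0, -1, 0, 0, 0, 50], [44, 0, -1, 0, 0, 0, 50], [44, 0, -1, 0, 0, 0, 50], [38, 0, -1, 0, 0, 0, 50]]]}}

```text
clock: 36.9
eef_pos: [0.3807, 0.2432, 0.3185]
tool_rot: [0.641, 0.767, -0.007, -0.009]
ft_force: [1.0, 0.3, -0.5]
grip_width: 0.0574
```

Run:
```python
from h import *
plan([.372,.309,.2],10.4)
```

```text
tilt fix (tool rotvec deg) [-1.31 -0.29  0.  ]
tcp [0.3807 0.2432 0.3185] jaw 10.2 tilt 1.34 j6 1.95 turn z -0.2 then shift [ 65.7   6.  118.8]
```

{"method": "jog_arm", "body": {"deltas": [[[35, 3, 5, -0.7, 0, 0, 50], [20, 3, 25, -0.6, -0.3, 0, 50], [0, 0, 40, 0, 0, 0, 50], [0, 0, 30, 0, 0, 0, 50], [0, 0, 0, 0, 0, 0, 50]]]}}

```text
clock: 37.4
eef_pos: [0.3714, 0.3054, 0.2096]
tool_rot: [0.637, 0.771, -0.004, -0.001]
ft_force: [-1.2, -0.6, -1.0]
grip_width: 0.057
```

Run:
```python
from h import *
plan([.372,.309,.08],10.4)
c=atz("top",(218.9,242),.048);print("tape",c,np.linalg.norm(c[:2]-[.372,.309]))
```

```text
tilt fix (tool rotvec deg) [-0.41  0.19  0.  ]
tcp [0.3714 0.3054 0.2096] jaw 10.9 tilt 0.45 j6 2.07 turn z 0.5 then shift [  3.9   2.1 129.5]
tape [0.49480345 0.2391266  0.048     ] 0.1412904045103759
```

{"method": "jog_arm", "body": {"deltas": [[[3, 2, 20, -0.4, 0.2, 0.5, 50], [0, 0, 40, 0, 0, 0, 50], [0, 0, 40, 0, 0, 0, 50], [0, 0, 28, 0, 0, 0, 50], [0, 0, 0, 0, 0, 0, 50]]]}}

```text
clock: 37.9
eef_pos: [0.3748, 0.3093, 0.0814]
tool_rot: [0.641, 0.767, 0.001, 0.0]
ft_force: [-0.6, -0.4, -1.4]
grip_width: 0.0577
```

Run:
```python
from h import *
plan([.3722,.308,.03],10.4)
```

```text
tilt fix (tool rotvec deg) [ 0.15 -0.08  0.  ]
tcp [0.3748 0.3093 0.0814] jaw 10.3 tilt 0.17 j6 2.08 turn z -0.1 then shift [-0.9 -2.9 51.4]
```

{"method": "jog_arm", "body": {"deltas": [[[-1, -3, 8, 0, 0, 0, 50], [0, 0, 18, 0, 0, 0, 50], [0, 0, 10, 0, 0, 0, 50], [0, 0, 0, 0, 0, 0, 50]]]}}

```text
clock: 38.3
eef_pos: [0.3758, 0.3103, 0.0499]
tool_rot: [0.642, 0.767, 0.006, 0.001]
ft_force: [-0.2, -0.2, -1.3]
grip_width: 0.0572
```

Run:
```python
from h import *
plan([.3722,.308,.018],10.4)
t=camera("top");s=camera("side")
r=lambda a,f:cv2.resize(a,None,fx=f,fy=f,interpolation=cv2.INTER_CUBIC)
z=np.hstack([r(t[240:320,150:240],4.4),r(s[180:260,210:300],4.4)])
cv2.imwrite("pics/g15.png",z[...,::-1])
```

```text
tilt fix (tool rotvec deg) [ 0.59 -0.32  0.  ]
tcp [0.3758 0.3103 0.0499] jaw 10.2 tilt 0.67 j6 2.08 turn z -0.2 then shift [-1.7 -4.3 31.9]
```

View pics/g15.png

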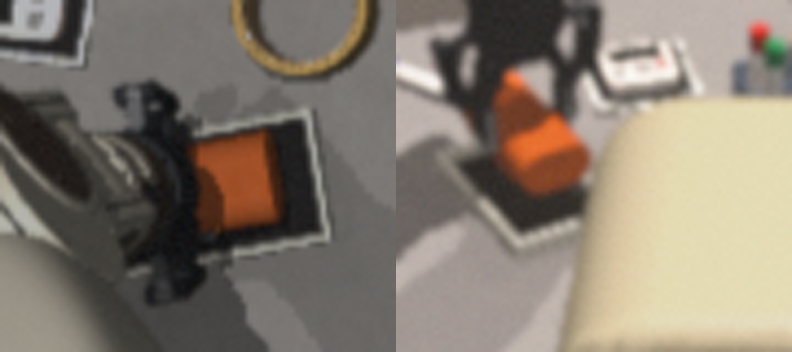

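{"method": "jog_arm", "body": {"deltas": [[[0, -4, 4, 0.6, -0.3, 0, 50], [0, -1, 8, 0, 0, 0, 50], [0, 0, 8, 0, 0, 0, 50], [0, 0, 0, 0, 0, 0, 50]]]}}

```text
clock: 38.8
eef_pos: [0.3728, 0.3114, 0.032]
tool_rot: [0.641, 0.767, 0.003, 0.0]
ft_force: [-0.5, 1.1, -1.6]
grip_width: 0.0575
```

Run:
```python
from h import *
plan([.3722,.3085,.018],10.4)
```

```text
tilt fix (tool rotvec deg) [ 0.29 -0.2   0.  ]
tcp [0.3728 0.3114 0.032 ] jaw 10.2 tilt 0.35 j6 2.09 turn z -0.2 then shift [-2.8 -1.2 13.9]
```

{"method": "jog_arm", "body": {"deltas": [[[-2, -1, 3, 0, 0, 0, 50], [0, 0, 4, 0, 0, 0, 50], [0, 0, 3, 0, 0, 0, 50]]]}}

```text
clock: 39.1
eef_pos: [0.3722, 0.3091, 0.0211]
tool_rot: [0.641, 0.767, 0.003, 0.0]
ft_force: [-0.0, -0.7, 0.0]
grip_width: 0.0575
```

{"method": "jog_arm", "body": {"deltas": [[[0, 0, 2, 0, 0, 0, 50], [0, 0, 2, 0, 0, 0, 50]]]}}

```text
clock: 39.3
eef_pos: [0.3722, 0.3091, 0.0172]
tool_rot: [0.641, 0.767, 0.003, 0.0]
ft_force: [-4.7, -5.3, 24.0]
grip_width: 0.0573
```

{"method": "jog_arm", "body": {"deltas": [[[0, 0, 2, 0, 0, 0, 50]]]}}

```text
clock: 39.4
eef_pos: [0.3722, 0.3091, 0.0171]
tool_rot: [0.642, 0.767, 0.003, 0.0]
ft_force: [-6.3, -6.7, 30.9]
grip_width: 0.0578
```

On the floor at the expected height. I'll release, rise and move clear.

{"method": "jog_arm", "body": {"deltas": [[[0, 0, 0, 0, 0, 0, 58], [0, 0, 0, 0, 0, 0, 68], [0, 0, 0, 0, 0, 0, 76], [0, 0, 0, 0, 0, 0, 76], [0, 0, -15, 0, 0, 0, 76]]]}}

```text
clock: 39.9
eef_pos: [0.3716, 0.3085, 0.0316]
tool_rot: [0.642, 0.767, 0.002, 0.0]
ft_force: [0.1, 0.1, -0.2]
grip_width: 0.0759
```

{"method": "jog_arm", "body": {"deltas": [[[0, 0, -40, 0, 0, 0, 76], [0, 0, -45, 0, 0, 0, 76], [0, 0, -45, 0, 0, 0, 76], [0, 0, -45, 0, 0, 0, 76], [0, 0, -45, 0, 0, 0, 76]]]}}

```text
clock: 40.4
eef_pos: [0.3675, 0.3049, 0.2521]
tool_rot: [0.642, 0.767, -0.006, -0.001]
ft_force: [1.7, 0.8, 0.2]
grip_width: 0.0761
```

{"method": "jog_arm", "body": {"deltas": [[[-20, 0, -35, 0, 0, 0, 76], [-40, 0, -10, 0, 0, 0, 76], [-44, 0, 0, 0, 0, 0, 76], [-44, 0, 0, 0, 0, 0, 76], [-44, 0, 0, 0, 0, 0, 76]]]}}

```text
clock: 40.9
eef_pos: [0.4067, 0.1178, 0.3069]
tool_rot: [0.637, 0.771, 0.003, 0.001]
ft_force: [0.5, 1.2, 0.1]
grip_width: 0.076
```

{"method": "jog_arm", "body": {"deltas": [[[-30, 0, 0, 0, 0, 0, 76], [0, 0, 0, 0, 0, 0, 76]]]}}

```text
clock: 41.1
eef_pos: [0.4128, 0.0832, 0.3069]
tool_rot: [0.639, 0.769, 0.003, 0.002]
ft_force: [-0.7, 0.1, -0.6]
grip_width: 0.0762
```

Run:
```python
from fit import *
t=camera("top");s=camera("side")
cv2.imwrite("pics/top16.png",t[...,::-1]);cv2.imwrite("pics/side16.png",s[...,::-1])
m=omask("pics/top16.png");print("splint",fit({"top":m},(.372,.309,10.4),.004))
for n,z in(("timer",.02),("carton",.059),("vial",.107),("tape",.048),("brick",.032)):
 for d in masks_of(n,"top"):
  ys,xs=np.nonzero(d["pixels"]);W=np.array([atz("top",(a,b),z)[:2]*1000 for a,b in zip(xs,ys)],np.float32);q=cv2.minAreaRect(W);print(n,round(d["conf"],2),len(xs),np.round(q[0],1),np.round(q[1],1),round(q[2],1))
r=lambda a,f:cv2.resize(a,None,fx=f,fy=f,interpolation=cv2.INTER_CUBIC)
z=np.vstack([np.hstack([r(t[215:310,130:240],3.4),r(s[180:250,220:310],4.15)[:323,:374]][:1]+[r(t[190:300,345:465],3.4)[:323]]) ])
cv2.imwrite("pics/g16.png",z[...,::-1]);print(z.shape)
```

```text
splint (array([0.36577606, 0.31666649, 6.29336769]), np.float64(510.09803921568624), {'top': 417})
timer 0.65 408 [509.2 439.7] [63.9 60.6] 90.0
carton 0.95 701 [ 563.3 -236.5] [ 63.3 100.3] 73.1
carton 0.8 379 [ 604.9 -530.2] [47.4 74.6] 52.2
carton 0.62 1487 [ 354.6 -458.9] [ 95.6 136.5] 47.5
vial 0.65 502 [501.2 404.2] [87.1 86.9] 84.6
vial 0.47 219 [ 379.  -310.9] [50.8 36.3] 90.0
tape 0.71 84 [526.8 247.9] [25.5 72.1] 16.1
brick 0.86 632 [ 660.9 -110.3] [ 57.6 105.4] 4.9
(323, 782, 3)
```

View pics/g16.png

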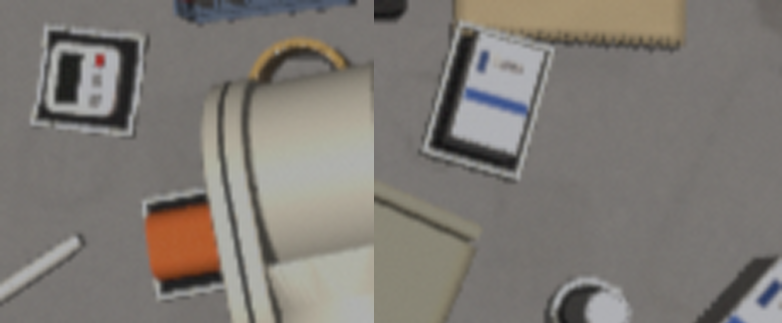

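{"method": "jog_arm", "body": {"deltas": [[[-30, 0, 0, 0, 0, 0, 76], [-44, 0, 0, 0, 0, 0, 76], [-44, 0, 0, 0, 0, 0, 76], [-44, 0, 0, 0, 0, 0, 76], [-20, 0, 0, 0, 0, 0, 76]]]}}

```text
clock: 41.95
eef_pos: [0.4503, -0.0889, 0.3059]
tool_rot: [0.628, 0.778, 0.004, 0.001]
ft_force: [0.3, 0.4, 0.3]
grip_width: 0.0758
```

Run:
```python
from fit import *
cv2.imwrite("pics/top17.png",camera("top")[...,::-1]);m=omask("pics/top17.png");m[:, :160]=0;m[:255]=0
print("splint",fit({"top":m},(.372,.309,10.4),.004))
# tray fit: dark+white? compare dark pixels around
t0=cv2.imread("pics/top0.png")
for d in masks_of("tape","top"):
  ys,xs=np.nonzero(d["pixels"]);W=np.array([atz("top",(a,b),.048)[:2]*1000 for a,b in zip(xs,ys)],np.float32);q=cv2.minAreaRect(W);print("tape",len(xs),np.round(q[0],1),np.round(q[1],1))
for d in masks_of("long_tray","top"):
  ys,xs=np.nonzero(d["pixels"]|(m>0));W=np.array([atz("top",(a,b),.016)[:2]*1000 for a,b in zip(xs,ys)],np.float32);q=cv2.minAreaRect(W);print("tray",len(xs),np.round(q[0],1),np.round(q[1],1),q[2])
print(pose()[0],get_obs()["ft_force"])
```

```text
splint (array([0.36819026, 0.31176696, 9.45983104]), np.float64(41.30980392156863), {'top': 913})
tray 1509 [372.7 305.7] [ 93.1 152.4] 10.541125297546387
[ 0.44990558 -0.08718417  0.30584904] [ 1.03248969  0.30453929 -0.19198132]
```

```bash
python3 -c "
from workcell import *
print(job_done())"
```

```text
the job is handed in; nothing more can be done
None
```

I took the stack apart from the top down and placed the vial, timer, carton and splint roll in their own organisers. The job was handed in at about 42 s of the 141 s allowed. It reported no verdict, so the figures below are my own camera checks.

| Thing | Measured distance from pocket centre | Limit | How I know |
|---|---|---|---|
| Vial | not measured closely; about 2 mm by the gripper's position at release | 15 mm | Stands upright inside the round holder in the last picture |
| Timer | about 2–3 mm | 15 mm | Top-camera mask; turned to within about 6° of the tray |
| Carton | about 6 mm | 15 mm | Top-camera mask, within 1° of the tray's line |
| Splint roll | about 4–6 mm | 15 mm | Model fit in the top picture, within 1° of the tray's line |

- **Seating:** each thing was lowered until I felt the organiser's floor, within about 2 mm of the predicted height. I then released it and moved the arm clear; it touched nothing at hand-in.
- **Carton choice:** I used the middle-sized one from the stack. The larger and smaller look-alikes were left alone.
- **Not confirmed:** the tape mask was missed in the last picture, and the tape was partly hidden in the one before. It looked undisturbed, and the arm never came near the tape or the power adapter. I did not compare the adapter with its starting position.
- **Disagreements:** the side and top cameras differed by up to about 9 mm in x on where the splint roll lay before I picked it up, so I used the combined fit. In the last top-camera check, the vial mask was low-confidence and included a false hit on the square tray, so I went by the picture.

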